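Release the safety catch and open the tester hood

ROBOT

A 7-joint arm with a two-finger parallel gripper is mounted at the origin on the work surface. World frame = base frame: x ahead of the robot, y to its left, z up, the work surface at z = 0. Lengths are in m, angles in rad, forces in N, time in s.
With the tool pointing down it reaches from about 0.4 to 0.9 m from the base axis. Payload 5.6 kg.
Tool frame: the origin (TCP) lies at the very end of the fingers, on their centre line; the grasp point (between the pads) lies 19 mm behind it (bot.grip_depth is the distance from the TCP to the grasp point, in m); z points along the fingers, y is the direction in which the jaws open and shut (so a half turn about z gives the same grasp; the last joint's range is limited). The gripper opens to 92 mm and grips with 3 to 60 N. Pads are 20 mm wide; open, the fingers measure 128 mm over their backs; the gripper's body (75 mm by 189 mm) begins 69 mm behind the grasp point.
Start: joints at [-1.349, 0.468, -0.012, 1.603, 0.006, 1.071, -0.056], TCP at [0.17, 0.627, 0.183] pointing down, gripper open.
Joint ranges: [-2.53, 2.53], [-0.31, 2.02], [-1.57, 1.55], [0.28, 2.44], [-1.29, 4.43], [0.15, 1.84], [-2.92, 2.92]. Speed limits (rad/s): [2.57, 2.57, 3.14, 3.14, 3.14, 3.14, 3.14].

INTERFACE

Orientations are given as a 3x3 rotation matrix whose columns are the frame's x, y, z axes.
In Python, from cell import bot gives the robot as it stands. The module is installed in compiled form; this text tells all that it offers.
- The arm moves only by the tool jog_arm, never from a script. Its argument "rows" is a list that holds one entry, the list of rows, each a list of 5 numbers: the gripper command: -1 is shut, 1 is fully open, values between are in proportion, then the shift along the world's x, y, z in m, then the turn about the world's z in degrees. In form: [[[jaw, tx, ty, tz, yaw], ...]]. A call has 1 to 10 rows; each row shifts and turns the commanded pose from where the row before left it; what a row does not reach is not made up. A row lasts 1/8 s, in which the tool goes at most 62.5 mm and 10.7 degrees, less where a joint would pass 70% of its speed; a pose out of reach is approached as far as the arm can. A call with a gripper value outside its range is refused whole. The fingers move at their own pace and stop on an object; the grip force is fixed at half the most. Time passes only in rows, so rows that do not move let the fingers close. It gives the time, the measured TCP pose, the force and the opening at its end, in the units of the state.
- bot.read_state(): the state, without advancing time (a new reading comes with each control period).
- bot.camera(name): name is "scene" or "side" or "wrist"; returns the picture (384x512x3 uint8, red, green, blue); there is no depth.
- bot.camera_params(name): a dict with "mtx" (3x3 intrinsics, pixels), "position" and "orientation" of the camera in the world; the wrist camera has in their place "hand_eye" (4x4, takes a point from camera to tool coordinates, whose origin is the TCP and whose axes are the flange's). Camera axes: x right, y down, z forward; pixel columns grow to the right and rows downward; lengths in m; the calibration is good to about 2 mm. A picture is of the moment at which its call begins: read the wrist's pose just before it. camera_params takes no time and is no camera call.
- bot.finish_job(): hands the job in, once; it reports no verdict.
The state is a dict: "time": time; "joint_pos": joint angles; "qvel": joint speeds; "tau": joint torques, N m; "eef_pos": TCP position; "eef_rot": TCP orientation; "wrist_force": force on the tool from outside, world axes, zero at the start; "ft_torque": the same for the moment, N m; "finger_gap": finger opening in m.
Only numpy, scipy, OpenCV 4.12 (cv2) and the standard library are available. Lean on these libraries where they do the work, as an engineer would, in place of code of your own. Each camera call takes 0.05 s, during which the arm holds its last target.

TASK

Open the hood of the motor tester. Its front edge is already popped up but a hidden sprung safety catch still holds it: reach in under the front edge with closed fingers (do not pinch the hood), feel for the catch, push it gently aside to the left as seen from the robot, and lift the front edge while you hold it aside; then swing the hood smoothly up until it slopes 60 degrees or more to the bench, where it stays by itself, and let go. Never force anything (no contact of more than 25 N), never fling or slam the hood, and leave the motor, the screw tray and the screwdriver where they are.

Things in the scene. Friction and masses are not known exactly. Their poses are not given: they have to be found in the camera images.
- tester: bench-top motor tester, fixed: grey housing, white hood. Origin on the bench exactly below the middle of the hood's front lower edge as it starts (hood joint 0); +x level from that edge (robot's side) to the rear hinge, +y to the left along the edge, z up. The edge is 300 mm long and starts 182 mm above the bench. A control pod 97 mm tall on the left reaches to y = 196 mm.
- front_recess (a point): middle of the housing's front face, 70 mm behind the starting front edge (tester +x), 50 mm above the bench. The housing is only 90 mm tall and set back below the hood: the space under the edge is free down to the bench for x below 55 mm; the catch's bracket stands at x 60 to 70 mm, up to 170 mm high.
- catch_zone (a point): middle of the zone where the hidden catch hangs, 23 mm behind the edge, 20 mm below it (fixed point, NOT the catch). The catch: an upright steel tongue 8 mm thick in y; x 10 to 36 mm from 14 mm above the edge to 10 mm below it, x 1 to 36 mm from there to 44 mm below. Its middle is anywhere within 60 mm right or left of this point, unmeasured: feel for it, moving slowly to +y from y = -95 mm.
- catch_hook (a point): hook height: middle of the zone, 12 mm behind the edge, 6 mm above it (fixed); the hook is left of the tongue. Pushed to +y, the tongue slides in a slanted guide (4.1 mm to +x per 10 mm of +y). Spring: about 3.5 N at first touch, then 5 to 9 N. After 9.2 mm of y travel the hook is clear of the rim; hard stop at 14.7 mm, so aim for 12. When let go it springs home.
- hood (a joint): hood angle in rad from its popped-up start (0 to 0.008), where it slopes 0.35 rad (20 degrees) to the bench; slope to the bench = 0.35 + joint; grows as the front edge rises; stop at 1.05. With the catch home the hook stops the edge 6 mm up; with it held aside the edge must rise 20 mm to pass. A friction hinge holds the hood where it is left; lifting at the edge takes 4 to 7 N.
- hood_edge (a point): middle of the hood's front lower edge, outer corner, underside; moves with the hood. The hood is a sheet shell, hollow below, 300 mm wide, 240 mm deep: an inward flange 8 mm deep and 4 mm thick along the edge, an upright rim 20 mm high, then a slope of 32 degrees back to the flat top, 70 mm above the edge, with a clear window.
- hood_hinge (a point): middle of the hood's hinge line, fixed: 225 mm behind the starting front edge (tester +x), 100 mm above the bench, 240 mm from the edge; the line runs along the tester's y
- motor: bystander: loose upright black finned motor housing, 68 mm across, 81 mm tall; origin at the centre of its underside
- tray: bystander: loose blue open tray with screws, 160 x 110 x 50 mm; origin at the centre of its underside
- screwdriver: bystander: loose screwdriver lying along its own x, about 200 mm long; origin at its underside

How it is judged:
By the outcome, as a careful person would: the job done as asked, in the order asked, and still so for the second after the job is handed in, with the robot touching nothing.
It also fails if it takes over 51 s, if anything falls off the work surface, if the arm or the gripper's body presses on something with over 40 N, if the wrist force passes 120 N, or if a joint passes its speed limit or range.

## Working session

There is one attempt and no reset: what is moved stays moved. The work goes in short steps, Python scripts to look and compute and a tool call to move; the robot and the scene stay as the last step left them, time stands still between calls to the robot, and variables do not carry over. Pictures are saved under pics/ and viewed, and the job is handed in when it is done.

Besides the shell and the picture viewer there is one more tool, called after ">>>" as a command line: name --argument value ..., lists and objects as JSON in quotes. jog_arm: Moves the arm, as the interface text tells. Its arguments: {"type":"object","properties":{"rows":{"type":"array"}},"required":["rows"]}

```bash
mkdir -p pics; python3 - <<'E'
from cell import bot
import cv2,numpy as np
s=bot.read_state();print(s)
for n in("scene","side","wrist"):
    im=bot.camera(n);cv2.imwrite(f"pics/a_{n}.png",im[:,:,::-1]);p=bot.camera_params(n);print(n,{k:np.round(v,4).tolist() for k,v in p.items()})
E
```

```text
{'time': 0.0, 'joint_pos': array([-1.34901848,  0.46836485, -0.0116567 ,  1.60364431,  0.00604295,
        1.07138798, -0.05630901]), 'qvel': array([ 0.00135509,  0.00094441,  0.00070741,  0.00058914,  0.00091928,
       -0.00080961,  0.00057752]), 'tau': array([ 8.80792527e-05, -5.20577037e+01, -1.21635437e-02, -2.43741918e+01,
       -5.65112242e-02,  1.74513215e-02,  1.82831109e-04]), 'eef_pos': array([0.169984  , 0.62670654, 0.18213987]), 'eef_rot': array([[-9.65149591e-01,  2.61698602e-01, -3.29350986e-04],
       [ 2.61698774e-01,  9.65148034e-01, -1.73903013e-03],
       [-1.37229297e-04, -1.76461496e-03, -9.99998434e-01]]), 'wrist_force': array([-0.21148736,  0.02433884,  0.12422989]), 'ft_torque': array([ 0.01515889,  0.02716396, -0.0001192 ]), 'finger_gap': 0.09189966925820403}
scene {'mtx': [[469.2156, 0.0, 260.0897], [0.0, 469.2156, 181.8605], [0.0, 0.0, 1.0]], 'position': [1.0052, 0.5873, 1.3813], 'orientation': [[-0.7393, 0.5875, -0.3291], [0.6733, 0.6352, -0.3785], [-0.0133, -0.5014, -0.8651]]}
side {'mtx': [[498.9006, 0.0, 256.1584], [0.0, 498.9006, 187.2513], [0.0, 0.0, 1.0]], 'position': [0.3226, -1.003, 1.2156], 'orientation': [[0.9833, -0.1233, 0.134], [-0.1819, -0.7032, 0.6874], [0.0095, -0.7002, -0.7138]]}
wrist {'mtx': [[292.0666, 0.0, 258.4645], [0.0, 292.0666, 190.5315], [0.0, 0.0, 1.0]], 'hand_eye': [[0.0008, -0.9651, -0.2619, 0.0747], [1.0, 0.0009, -0.0003, 0.0007], [0.0005, -0.2619, 0.9651, -0.2004], [0.0, 0.0, 0.0, 1.0]]}
```

View pics/a_scene.png

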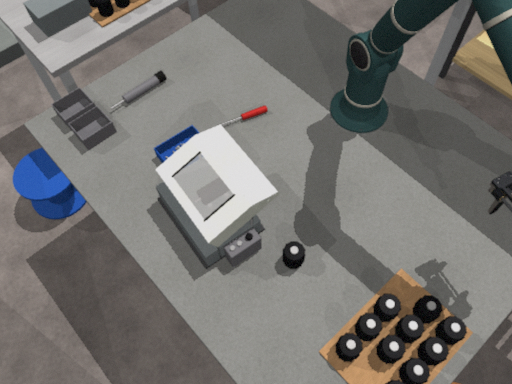

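View pics/a_side.png

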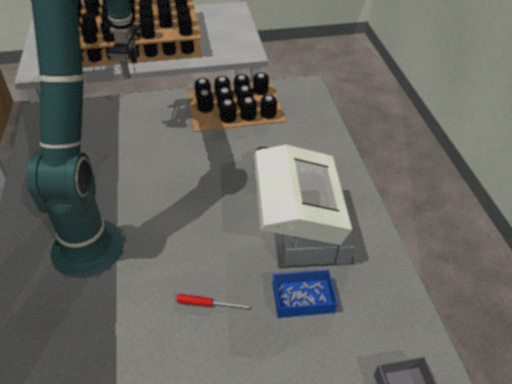

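View pics/a_wrist.png

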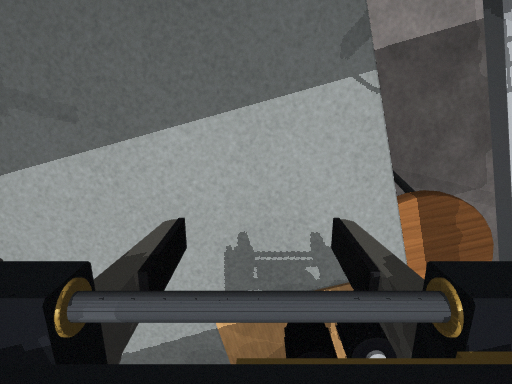

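```bash
python3 - <<'E'
import cv2
a=cv2.imread("pics/a_scene.png")[95:285,140:320];b=cv2.imread("pics/a_side.png")[130:330,160:370]
cv2.imwrite("pics/b1.png",cv2.resize(a,None,fx=4,fy=3.15*1,interpolation=2) if 0 else cv2.resize(a,None,fx=3.1,fy=3.1,interpolation=2))
cv2.imwrite("pics/b2.png",cv2.resize(b,None,fx=3,fy=3,interpolation=2))
E
```

```text
(no output)
```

View pics/b1.png

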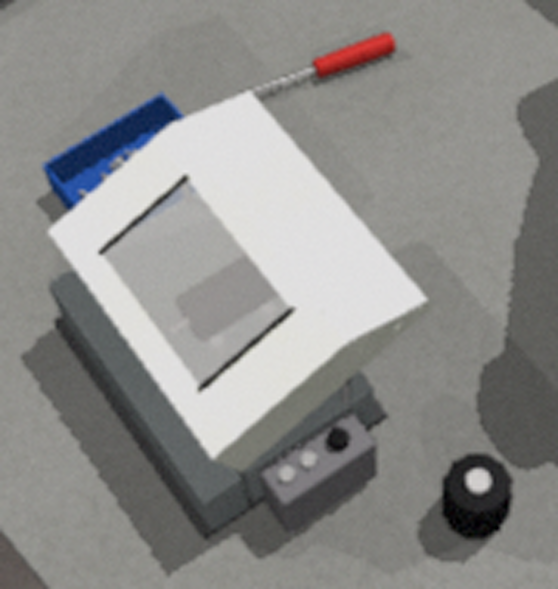

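View pics/b2.png

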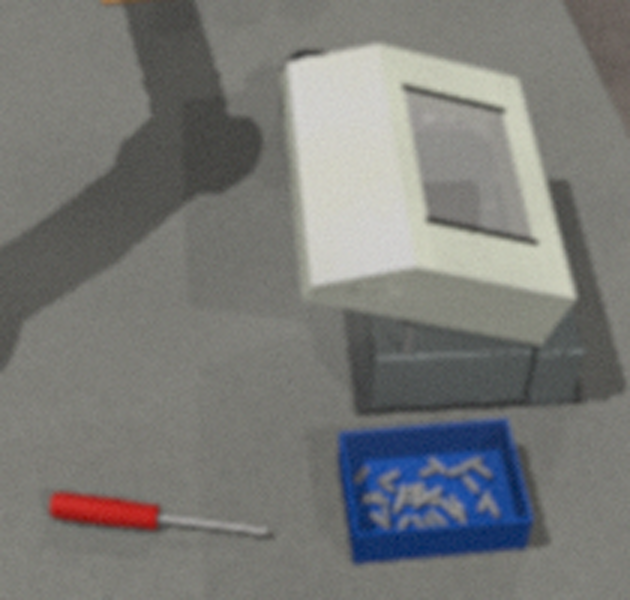

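```bash
cat >h.py <<'E'
import numpy as np,cv2
from cell import bot
P={n:bot.camera_params(n) for n in("scene","side")}
def proj(n,X):
    p=P[n];X=np.atleast_2d(X);c=(X-p["position"])@np.array(p["orientation"]);u=c@np.array(p["mtx"]).T;return u[:,:2]/u[:,2:]
def hood(xh,y,zh,phi=.35):
    return np.array([.225-.24*np.cos(phi)+xh*np.cos(phi)+zh*np.sin(phi),y,.1+.24*np.sin(phi)-xh*np.sin(phi)+zh*np.cos(phi)])
def T(v,X):
    c,s=np.cos(v[2]),np.sin(v[2]);X=np.atleast_2d(X);return np.c_[v[0]+c*X[:,0]-s*X[:,1],v[1]+s*X[:,0]+c*X[:,1],X[:,2]]
E
python3 - <<'E'
from h import *
from scipy.optimize import least_squares
A=[("scene",0,.15,.02,277.7,191.1),("scene",0,-.15,.02,220.6,125),("scene",.24,-.15,.07,156.1,169.8),("scene",.24,.15,.07,209.4,243.4),
("scene",.08,-.15,.07,197.4,135.3),("scene",.08,.15,.07,251.3,206.3),
("side",.08,-.15,.07,298.3,219),("side",.24,-.15,.07,351.7,229.3),("side",.24,-.15,0,341.7,245),("side",0,.15,.02,255.7,150.7),("side",.08,.15,.07,286,144.3),("side",.24,.15,.07,332.7,155.3),("side",0,-.15,.0,261.7,227.7)]
f=lambda v:np.concatenate([proj(a[0],T(v,hood(a[1],a[2],a[3])))[0]-a[4:] for a in A])
best=min((least_squares(f,[.6,0,y],loss='soft_l1') for y in(-1,-.5,0,.5,1)),key=lambda r:r.cost)
v=best.x;print(v,best.cost);print(np.round(f(v).reshape(-1,2),1))
for n in("hood edge",):print(T(v,[[0,0,.182],[0,-.095,.182],[.225,0,.1]]))
for n in P:
    im=cv2.imread(f"pics/a_{n}.png");im=cv2.resize(im,None,fx=1.5,fy=1.5)
    for y in(-.15,.15):
        pts=np.array([proj(n,T(v,hood(x,y,z)))[0] for x,z in((0,0),(0,.02),(.08,.07),(.24,.07),(.24,0))])*1.5
        cv2.polylines(im,[pts.astype(int)],True,(0,0,255))
    cv2.imwrite(f"pics/c_{n}.png",im)
np.save("v.npy",v)
E
```

```text
[ 0.51776539 -0.0169756  -0.11235916] 6.495536863722457
[[ 0.5  1. ]
 [-0.  -0.5]
 [-0.9 -0.3]
 [-1.  -0. ]
 [-2.7 -0.2]
 [ 0.5 -0.4]
 [ 0.4 -0.7]
 [ 0.2 -0.4]
 [-1.6 -0.8]
 [ 0.1 -0.6]
 [-0.  -0.2]
 [-0.2  0.2]
 [-0.7  1.8]]
[[ 0.51776539 -0.0169756   0.182     ]
 [ 0.50711371 -0.11137656  0.182     ]
 [ 0.74134661 -0.04220325  0.1       ]]
```

>>> jog_arm --rows '[[[-1,0.03,-0.02,0.03,4],[-1,0.04,-0.04,0.03,4.7],[-1,0.04,-0.05,0.03,0],[-1,0.03,-0.05,0.02,0],[-1,0.03,-0.05,0,0],[-1,0.02,-0.05,0,0],[-1,0.02,-0.05,0,0],[-1,0,-0.06,0,0],[-1,0,-0.06,0,0],[-1,0,-0.06,0,0]]]'

```text
time: 1.4
eef_pos: [0.3742, 0.142, 0.2888]
eef_rot: [[-0.994, 0.113, 0.0], [0.113, 0.994, 0.0], [-0.0, 0.0, -1.0]]
wrist_force: [0.2, -0.3, -0.3]
finger_gap: 0.001
```

```bash
python3 -c "
from cell import bot;import numpy as np;np.set_printoptions(precision=4,suppress=True);s=bot.read_state()
for k in s:print(k,s[k])"
```

```text
time 1.4
joint_pos [-0.7168 -0.096   0.2532  2.0409  0.0257  1.1936  0.9835]
qvel [ 0.4595 -0.45    0.4657  0.3868  0.1423  0.0355  0.8516]
tau [ -3.1571 -17.0562  -2.8607 -25.5742  -0.3326   0.1946  -0.9245]
eef_pos [0.3742 0.142  0.2888]
eef_rot [[-0.9936  0.1128  0.0001]
 [ 0.1128  0.9936  0.0002]
 [-0.      0.0002 -1.    ]]
wrist_force [ 0.2363 -0.3085 -0.2946]
ft_torque [-0.0353 -0.0944  0.0318]
finger_gap 0.0010402995928191958
```

>>> jog_arm --rows '[[[-1,0,-0.05,0,0],[-1,0,-0.05,0,0],[-1,-0.02,-0.05,0,0],[-1,-0.03,0,0,0],[-1,-0.03,0,0,0],[-1,-0.03,0,0,0],[-1,-0.03,0,0,0],[-1,0,0,0,0]]]'

```text
time: 2.4
eef_pos: [0.2886, -0.0103, 0.2894]
eef_rot: [[-0.993, 0.119, 0.0], [0.119, 0.993, 0.001], [0.0, 0.001, -1.0]]
wrist_force: [-0.4, -0.4, 0.5]
finger_gap: 0.0002
```

```bash
cat >st.py <<'E'
from cell import bot;import numpy as np;np.set_printoptions(precision=4,suppress=True);s=bot.read_state()
for k in ("time","joint_pos","eef_pos","eef_rot","wrist_force"):print(k,s[k])
E
python3 st.py
```

```text
time 2.4
joint_pos [ 0.1251 -0.3054 -0.1543  2.2005 -0.0501  1.2434  1.4454]
eef_pos [ 0.2886 -0.0103  0.2894]
eef_rot [[-0.9929  0.119   0.0001]
 [ 0.119   0.9929  0.0012]
 [ 0.0001  0.0012 -1.    ]]
wrist_force [-0.4473 -0.4048  0.5322]
```

>>> jog_arm --rows '[[[-1,-0.05,0,0,0],[-1,-0.05,0,0,0],[-1,-0.05,0,0,0],[-1,0,0,0,0]]]'

```text
time: 2.9
eef_pos: [0.2429, 0.0022, 0.2566]
eef_rot: [[-0.991, 0.102, -0.091], [0.101, 0.995, 0.012], [0.092, 0.002, -0.996]]
wrist_force: [-0.4, -0.7, 0.5]
finger_gap: 0.0003
```

```bash
python3 st.py
```

```text
time 2.9
joint_pos [ 0.3332 -0.3062 -0.3421  2.2678 -0.1176  1.2571  1.521 ]
eef_pos [0.2429 0.0022 0.2566]
eef_rot [[-0.9906  0.1018 -0.0911]
 [ 0.1012  0.9948  0.0115]
 [ 0.0918  0.0022 -0.9958]]
wrist_force [-0.3908 -0.6681  0.5044]
```

>>> jog_arm --rows '[[[-1,0.04,0,0,0],[-1,0.04,0,0.02,0],[-1,0.04,0,0.02,0],[-1,0,0,0,0]]]'

```text
time: 3.4
eef_pos: [0.3665, 0.0006, 0.2978]
eef_rot: [[-0.99, 0.108, -0.088], [0.107, 0.994, 0.013], [0.089, 0.003, -0.996]]
wrist_force: [-1.3, -0.6, 0.3]
finger_gap: 0.0006
```

```bash
python3 st.py
```

```text
time 3.4
joint_pos [ 0.3338 -0.0689 -0.3807  1.9977 -0.044   1.2955  1.4319]
eef_pos [0.3665 0.0006 0.2978]
eef_rot [[-0.9903  0.1077 -0.088 ]
 [ 0.1069  0.9942  0.0128]
 [ 0.0888  0.0033 -0.996 ]]
wrist_force [-1.3467 -0.5818  0.2747]
```

```bash
cat >data.py <<'E'
import numpy as np
D=[([-1.34901848,0.46836485,-0.0116567,1.60364431,0.00604295,1.07138798,-0.05630901],[.169984,.62670654,.18213987],[[-.96515,.261699,-.000329],[.261699,.965148,-.001739],[-.000137,-.001765,-.999998]]),
([-0.7168,-0.096,0.2532,2.0409,0.0257,1.1936,0.9835],[.3742,.142,.2888],[[-.9936,.1128,.0001],[.1128,.9936,.0002],[0,.0002,-1]]),
([0.1251,-0.3054,-0.1543,2.2005,-0.0501,1.2434,1.4454],[.2886,-.0103,.2894],[[-.9929,.119,.0001],[.119,.9929,.0012],[.0001,.0012,-1]]),
([0.3332,-0.3062,-0.3421,2.2678,-0.1176,1.2571,1.521],[.2429,.0022,.2566],[[-.9906,.1018,-.0911],[.1012,.9948,.0115],[.0918,.0022,-.9958]]),
([0.3338,-0.0689,-0.3807,1.9977,-0.044,1.2955,1.4319],[.3665,.0006,.2978],[[-.9903,.1077,-.088],[.1069,.9942,.0128],[.0888,.0033,-.996]])]
E
python3 - <<'E'
from data import D
import numpy as np,itertools
from scipy.spatial.transform import Rotation as R
ax="zyzyzyz"
res=[]
for sg in itertools.product((1,-1),repeat=7):
    if sg[1]<0: continue
    Rs=[]
    for q,p,Rm in D:
        r=np.eye(3);L=[]
        for i in range(7):
            r=r@R.from_euler(ax[i],sg[i]*q[i]).as_matrix();L.append(r)
        Rs.append(L)
    M=[np.array(d[2]) for d in D]
    # base yaw b, tool yaw t: M = Rz(b) r Rz(t)
    for b in np.linspace(0,2*np.pi,8,endpoint=False):
        B=R.from_euler('z',b).as_matrix()
        ez=sum(np.linalg.norm((B@Rs[k][6])[:,2]-M[k][:,2]) for k in range(5))
        t=[np.arctan2(*((B@Rs[k][6]).T@M[k])[[1,0],0]) for k in range(5)]
        res.append((ez+np.abs(np.exp(1j*np.array(t))-np.exp(1j*t[0])).sum(),ez,sg,b,t))
res.sort(key=lambda r:r[0])
for r in res[:4]:print(np.round(r[0],4),np.round(r[1],4),r[2],r[3],np.round(r[4],3))
_,_,sg,b,t=res[0]
B=R.from_euler('z',b).as_matrix();A=[];y=[]
for q,p,Rm in D:
    r=B;L=[]
    for i in range(7):
        r=r@R.from_euler(ax[i],sg[i]*q[i]).as_matrix();L.append(r)
    # cols: d1 z, after j2: z (L1), x off; after j4: z, x ; after j6: z,x
    A.append(np.c_[[0,0,1],L[1][:,2],L[1][:,0],L[3][:,2],L[3][:,0],L[5][:,2],L[5][:,0]]);y.append(p)
A=np.vstack(A);y=np.hstack(y);x,rs,rk,svv=np.linalg.lstsq(A,y,rcond=1e-4);print(x,rk,svv,np.abs(A@x-y).max())
for cols in ([0,1,3,5],[0,1,3,5,6],[0,1,2,3,4,5]):
    x=np.linalg.lstsq(A[:,cols],y,rcond=None)[0];print(cols,x,np.abs(A[:,cols]@x-y).max())
E
```

```text
0.0005 0.0003 (-1, 1, -1, 1, -1, 1, -1) 0.0 [1.571 1.571 1.571 1.571 1.571]
0.1483 0.1407 (-1, 1, -1, 1, -1, 1, -1) 0.7853981633974483 [2.356 2.356 2.356 2.352 2.353]
0.1484 0.1407 (-1, 1, -1, 1, -1, 1, -1) 5.497787143782138 [0.785 0.785 0.785 0.789 0.789]
0.2765 0.26 (-1, 1, -1, 1, -1, 1, -1) 4.71238898038469 [ 0.    -0.    -0.     0.008  0.008]
[ 0.4606545   0.55656246  0.02580322  0.43254706  0.19944116  0.38067674
 -0.08899721] 7 [4.43870379 3.81393512 0.66726774 0.53143279 0.12475851 0.07140916
 0.05896242] 0.03524399396277772
[0, 1, 3, 5] [0.35662193 0.51402092 0.47036924 0.40646879] 0.03369019938343745
[0, 1, 3, 5, 6] [ 0.35373649  0.51322792  0.45496768  0.40822246 -0.01429144] 0.03360753368132474
[0, 1, 2, 3, 4, 5] [0.49657049 0.56737409 0.0122476  0.5525196  0.22404227 0.36059244] 0.0346558939656976
```

```bash
cat > fk.py <<'E'
import numpy as np
from scipy.spatial.transform import Rotation as R
ax="zyzyzyz"
def frames(q):
    r=np.eye(3);L=[]
    for i in range(7):
        r=r@R.from_euler(ax[i],-q[i] if i%2==0 else q[i]).as_matrix();L.append(r)
    return L
def cols(q):
    L=frames(q);e=[np.array([0,0,1.])]
    n=["d1"]
    for i in range(7):
        for a in range(3):
            if a==2 and i in(0,2,4,6): continue  # same as next? z unaffected by z-rot
            if a==1 and i in(1,3,5): continue
            e.append(L[i][:,a]);n.append(f"{i+1}{'xyz'[a]}")
    return np.array(e).T,n
E
python3 - <<'E'
from data import D
from fk import *
import itertools
A=np.vstack([cols(d[0])[0] for d in D]);n=cols(D[0][0])[1];y=np.hstack([d[1] for d in D])
base=["d1","2z","4z","6z"]
rest=[k for k in n if k not in base]
out=[]
for k in range(1,4):
    for c in itertools.combinations(rest,k):
        ix=[n.index(s) for s in base+list(c)]
        x=np.linalg.lstsq(A[:,ix],y,rcond=None)[0];out.append((np.abs(A[:,ix]@x-y).max(),k,c,np.round(x,4)))
for k in (1,2,3):
    o=sorted([z for z in out if z[1]==k],key=lambda z:z[0])[:5]
    for z in o:print(z)
E
```

```text
(np.float64(0.0008304784754712968), 1, ('1y',), array([ 0.2882,  0.5205,  0.4723,  0.3433, -0.0334]))
(np.float64(0.004992505716680473), 1, ('5y',), array([ 0.4182,  0.5206,  0.4735,  0.4732, -0.0331]))
(np.float64(0.0054534633459221715), 1, ('3y',), array([ 0.4236,  0.5215,  0.4734,  0.4805, -0.0331]))
(np.float64(0.03283534213588152), 1, ('5x',), array([ 0.2064,  0.4583,  0.3583,  0.4941, -0.2693]))
(np.float64(0.03327445837193324), 1, ('2x',), array([0.351 , 0.514 , 0.4377, 0.4154, 0.0324]))
(np.float64(6.630221037107198e-05), 2, ('1y', '3y'), array([ 0.3069,  0.5206,  0.4725,  0.3623, -0.0288, -0.0046]))
(np.float64(0.00027668041311040836), 2, ('1y', '5y'), array([ 0.3075,  0.5205,  0.4725,  0.3626, -0.0285, -0.005 ]))
(np.float64(0.0007544666767362873), 2, ('1y', '7x'), array([ 0.291 ,  0.5211,  0.4727,  0.3467, -0.033 ,  0.0006]))
(np.float64(0.0007855830719391554), 2, ('1y', '4x'), array([ 0.2894,  0.5209,  0.4731,  0.343 , -0.0333,  0.0018]))
(np.float64(0.0007947722518598099), 2, ('1y', '2x'), array([ 2.882e-01,  5.204e-01,  4.721e-01,  3.434e-01, -3.340e-02,
        2.000e-04]))
(np.float64(3.906989377554758e-05), 3, ('1y', '3y', '5y'), array([ 0.3074,  0.5206,  0.4725,  0.3627, -0.0286, -0.0037, -0.0011]))
(np.float64(5.711749751607931e-05), 3, ('1y', '3y', '6x'), array([ 3.070e-01,  5.206e-01,  4.721e-01,  3.625e-01, -2.880e-02,
       -4.700e-03, -4.000e-04]))
(np.float64(6.335506556065518e-05), 3, ('1y', '2x', '3y'), array([ 3.070e-01,  5.206e-01,  4.725e-01,  3.624e-01, -2.880e-02,
       -1.000e-04, -4.600e-03]))
(np.float64(6.360499459834301e-05), 3, ('1y', '3y', '7y'), array([ 0.3069,  0.5207,  0.4724,  0.3624, -0.0288, -0.0046, -0.    ]))
(np.float64(6.393336625426516e-05), 3, ('1y', '3y', '5x'), array([ 3.070e-01,  5.207e-01,  4.726e-01,  3.621e-01, -2.880e-02,
       -4.600e-03,  3.000e-04]))
```

```bash
cat >> fk.py <<'E'
from scipy.optimize import least_squares
X=dict(zip(["d1","2z","4z","6z","1y","3y"],[0.3069,0.5206,0.4725,0.3623,-0.0288,-0.0046]))
LO=np.array([-2.53,-.31,-1.57,.28,-1.29,.15,-2.92]);HI=np.array([2.53,2.02,1.55,2.44,4.43,1.84,2.92])
def fk(q):
    A,n=cols(q);p=sum(X[k]*A[:,n.index(k)] for k in X)
    r=frames(q)[6]@R.from_euler('z',np.pi/2).as_matrix();return p,r
def ik(p,r,q0,w=.3,n=6):
    best=None;rng=np.random.default_rng(0)
    for k in range(n):
        s=np.clip(q0+(rng.normal(size=7)*.3 if k else 0),LO+.01,HI-.01)
        f=lambda q:np.r_[(fk(q)[0]-p),w*R.from_matrix(r.T@fk(q)[1]).as_rotvec(),.0005*(q-q0)]
        o=least_squares(f,s,bounds=(LO,HI),max_nfev=80)
        if best is None or o.cost<best.cost:best=o
        if np.linalg.norm(fk(best.x)[0]-p)<.002:break
    q=best.x;return q,np.linalg.norm(fk(q)[0]-p),np.linalg.norm(R.from_matrix(r.T@fk(q)[1]).as_rotvec())
V=np.load("v.npy")
def tilt(a,yaw=V[2]):
    return R.from_euler('z',yaw).as_matrix()@np.array([[-np.cos(a),0,np.sin(a)],[0,1,0],[-np.sin(a),0,-np.cos(a)]])
def tw(x,y,z):
    c,s=np.cos(V[2]),np.sin(V[2]);return np.array([V[0]+c*x-s*y,V[1]+s*x+c*y,z])
E
python3 - <<'E'
from fk import *
from data import D
np.set_printoptions(precision=3,suppress=True)
print(fk(np.array(D[4][0])))
q0=np.array(D[4][0])
for a in (35,45,50,55,60):
    a_=np.radians(a);print(a)
    for P in((-.06,-.095,.16),(.015,-.095,.145),(.015,.05,.145),(.05,.05,.2),(.13,.05,.29)):
        q,e,er=ik(tw(*P),tilt(a_),q0);print(P,q,round(e,4),round(er,3))
E
```

```text
(array([0.367, 0.001, 0.298]), array([[-0.99 ,  0.108, -0.088],
       [ 0.107,  0.994,  0.013],
       [ 0.089,  0.003, -0.996]]))
35
(-0.06, -0.095, 0.16) [ 1.89  -0.165 -1.492  2.44  -1.142  0.332  2.844] 0.0098 0.039
(0.015, -0.095, 0.145) [ 1.126  0.232 -1.005  2.372  1.405  0.15   0.298] 0.0 0.0
(0.015, 0.05, 0.145) [ 0.161  0.142 -0.443  2.38   1.392  0.275 -0.105] 0.0 0.0
(0.05, 0.05, 0.2) [ 0.091  0.078 -0.328  2.268  0.803  0.305  0.516] 0.0 0.0
(0.13, 0.05, 0.29) [ 0.166  0.098 -0.352  2.007  0.43   0.487  0.959] 0.0 0.0
45
(-0.06, -0.095, 0.16) [ 1.909  0.047 -1.57   2.44  -1.051  0.15   2.83 ] 0.0349 0.14
(0.015, -0.095, 0.145) [ 1.474  0.804 -1.57   2.44   1.944  0.729  0.029] 0.0104 0.039
(0.015, 0.05, 0.145) [ 0.941  0.848 -1.57   2.44   1.915  1.137 -0.32 ] 0.0064 0.024
(0.05, 0.05, 0.2) [ 0.459  0.118 -0.754  2.379  1.806  0.35  -0.485] 0.0 0.0
(0.13, 0.05, 0.29) [ 0.139  0.058 -0.348  2.151  0.956  0.294  0.419] 0.0 0.0
50
(-0.06, -0.095, 0.16) [ 1.928  0.093 -1.57   2.44  -1.103  0.15   2.92 ] 0.0396 0.212
(0.015, -0.095, 0.145) [ 1.48   0.862 -1.57   2.44   2.025
[... 410 characters left out ...]
 2.113  0.776  0.015] 0.0365 0.128
(0.015, 0.05, 0.145) [ 0.816  1.009 -1.57   2.44   2.053  1.409 -0.374] 0.0309 0.108
(0.05, 0.05, 0.2) [ 0.959  0.767 -1.57   2.44   2.054  1.131 -0.413] 0.0082 0.029
(0.13, 0.05, 0.29) [ 0.543  0.107 -0.798  2.261  1.951  0.369 -0.555] 0.0 0.0
60
(-0.06, -0.095, 0.16) [ 1.851  0.538 -1.57   2.44   1.915  0.151  0.16 ] 0.0721 0.283
(0.015, -0.095, 0.145) [ 1.514  1.04  -1.57   2.44   2.212  0.795  0.044] 0.0497 0.167
(0.015, 0.05, 0.145) [ 0.727  1.14  -1.57   2.44   2.155  1.614 -0.387] 0.0428 0.144
(0.05, 0.05, 0.2) [ 0.891  0.867 -1.57   2.44   2.121  1.287 -0.42 ] 0.0205 0.069
(0.13, 0.05, 0.29) [ 0.852  0.237 -1.171  2.308  2.165  0.579 -0.693] 0.0 0.0
```

```bash
cat > map.py <<'E'
from fk import *
import multiprocessing as mp
from data import D
q0=np.array(D[4][0])
pts=[(-.06,-.095,.22),(-.03,-.095,.19),(.01,-.095,.145),(.01,-.02,.145),(.01,.05,.145),(.02,.05,.17),(.12,.0,.29)]
def job(k):
    psi,a=k;o=[]
    for P in pts:
        q,e,er=ik(tw(*P),tilt(np.radians(a),V[2]+np.radians(psi)),q0,n=4);o.append((round(e*1000),round(np.degrees(er)),q))
    return k,o
if __name__=="__main__":
    ks=[(p,a) for p in(-30,0,30,50) for a in(30,35,40,45,50)]
    np.set_printoptions(precision=2,suppress=True)
    with mp.Pool() as p:
        for k,o in p.map(job,ks):print(k,[z[:2] for z in o])
E
time python3 map.py
```

```text
(-30, 30) [(0, 0), (0, 0), (0, 0), (0, 0), (0, 0), (0, 0), (0, 0)]
(-30, 35) [(0, 0), (0, 0), (0, 0), (0, 0), (0, 0), (0, 0), (0, 0)]
(-30, 40) [(0, 0), (0, 0), (0, 0), (0, 0), (0, 0), (0, 0), (0, 0)]
(-30, 45) [(9, 2), (5, 1), (0, 0), (0, 0), (0, 0), (0, 0), (0, 0)]
(-30, 50) [(18, 4), (14, 3), (5, 1), (0, 0), (0, 0), (0, 0), (0, 0)]
(0, 30) [(0, 0), (0, 0), (0, 0), (0, 0), (0, 0), (0, 0), (0, 0)]
(0, 35) [(0, 0), (0, 0), (0, 0), (0, 0), (0, 0), (0, 0), (0, 0)]
(0, 40) [(10, 2), (6, 2), (0, 0), (1, 0), (0, 0), (0, 0), (0, 0)]
(0, 45) [(22, 5), (17, 5), (12, 3), (14, 3), (8, 2), (1, 0), (0, 0)]
(0, 50) [(34, 9), (27, 9), (25, 5), (28, 6), (21, 4), (13, 3), (0, 0)]
(30, 30) [(0, 0), (0, 0), (0, 0), (0, 0), (0, 0), (0, 0), (0, 0)]
(30, 35) [(0, 0), (0, 0), (0, 0), (0, 0), (0, 0), (0, 0), (0, 0)]
(30, 40) [(3, 1), (0, 0), (0, 0), (5, 2), (10, 3), (4, 1), (0, 0)]
(30, 45) [(12, 5), (0, 0), (3, 1), (13, 4), (19, 7), (14, 5), (0, 0)]
(30, 50) [(21, 10), (0, 0), (9, 3), (20, 7), (29, 10), (23, 8), (0, 0)]
(50, 30) [(2, 1), (0, 0), (0, 0), (0, 0), (0, 0), (0, 0), (0, 0)]
(50, 35) [(0, 0), (0, 0), (0, 0), (0, 0), (0, 0), (0, 0), (0, 0)]
(50, 40) [(17, 8), (0, 0), (0, 0), (0, 0), (0, 0), (0, 0), (0, 0)]
(50, 45) [(25, 12), (0, 0), (0, 0), (0, 0), (0, 0), (0, 0), (0, 0)]
(50, 50) [(32, 16), (0, 0), (0, 0), (0, 0), (0, 0), (0, 0), (0, 0)]
real	0m33.688s
user	1m37.517s
sys	0m0.300s
```

>>> jog_arm --rows '[[[-1,0.0,-0.01,0.05,0],[-1,0.0,-0.01,0.055,0],[-1,0,-0.01,0.055,0],[-1,0.01,-0.01,0.055,0],[-1,0.01,0,0.055,0],[-1,0.01,0,0.055,0],[-1,0.01,0,0.055,0],[-1,0,0,0.055,0],[-1,0,0,0.055,0],[-1,0,0,0.055,0]]]'

```text
time: 4.65
eef_pos: [0.4302, -0.0409, 0.6563]
eef_rot: [[-0.984, 0.109, 0.141], [0.109, 0.994, -0.009], [-0.141, 0.007, -0.99]]
wrist_force: [-0.4, 0.8, 0.7]
finger_gap: 0.0006
```

```bash
python3 st.py
```

```text
time 4.65
joint_pos [ 0.6945 -0.0823 -0.5871  1.2271 -0.0539  1.8414  1.5489]
eef_pos [ 0.4302 -0.0409  0.6563]
eef_rot [[-0.9841  0.1089  0.1405]
 [ 0.1087  0.994  -0.0085]
 [-0.1406  0.0069 -0.99  ]]
wrist_force [-0.4196  0.7901  0.7094]
```

>>> jog_arm --rows '[[[-1,0,0,0.025,0],[-1,0,0,0.03,0],[-1,0,0,0.03,0],[-1,0,0,0.03,0],[-1,0,0,0.03,0],[-1,0,0,0,0]]]'

```text
time: 5.4
eef_pos: [0.4454, -0.0407, 0.7144]
eef_rot: [[-0.961, 0.105, 0.256], [0.104, 0.994, -0.017], [-0.256, 0.01, -0.967]]
wrist_force: [-0.9, 0.3, -0.0]
finger_gap: 0.0012
```

```bash
python3 st.py
```

```text
time 5.4
joint_pos [ 0.6741 -0.0853 -0.5628  1.1124 -0.058   1.8416  1.5487]
eef_pos [ 0.4454 -0.0407  0.7144]
eef_rot [[-0.961   0.1048  0.2558]
 [ 0.1039  0.9944 -0.017 ]
 [-0.2562  0.0103 -0.9666]]
wrist_force [-0.8741  0.2709 -0.0436]
```

>>> jog_arm --rows '[[[-1,0,0,0.03,0],[-1,0,0,0.05,0],[-1,0,0,0.06,0],[-1,0,0,0.06,0],[-1,0,0,0.06,0],[-1,0,0,0.03,0]]]'

```text
time: 6.15
eef_pos: [0.4711, -0.0421, 0.8364]
eef_rot: [[-0.874, 0.103, 0.475], [0.098, 0.995, -0.035], [-0.476, 0.016, -0.879]]
wrist_force: [-0.3, 0.8, 0.2]
finger_gap: 0.0002
```

```bash
python3 st.py
```

```text
time 6.15
joint_pos [ 0.8933 -0.0507 -0.7793  0.8388 -0.0525  1.8416  1.5427]
eef_pos [ 0.4711 -0.0421  0.8364]
eef_rot [[-0.8739  0.1027  0.4752]
 [ 0.0977  0.9946 -0.0353]
 [-0.4762  0.0156 -0.8792]]
wrist_force [-0.3165  0.7683  0.2211]
```

>>> jog_arm --rows '[[[-1,0,0,0.035,-1],[-1,0,0,0.04,-1.1],[-1,0,0,0,0]]]'

```text
time: 6.52
eef_pos: [0.4752, -0.0438, 0.8672]
eef_rot: [[-0.84, 0.14, 0.525], [0.128, 0.99, -0.058], [-0.528, 0.018, -0.849]]
wrist_force: [-1.0, 0.7, -0.5]
finger_gap: 0.0007
```

```bash
python3 st.py
```

```text
time 6.525
joint_pos [ 1.202  -0.0325 -1.0969  0.7583 -0.0226  1.8416  1.5103]
eef_pos [ 0.4752 -0.0438  0.8672]
eef_rot [[-0.8397  0.1395  0.5248]
 [ 0.1281  0.9901 -0.0583]
 [-0.5277  0.0183 -0.8492]]
wrist_force [-0.9645  0.7274 -0.514 ]
```

>>> jog_arm --rows '[[[-1,0,0,0.04,0],[-1,0,0,0.03,0],[-1,0,0,0,0]]]'

```text
time: 6.9
eef_pos: [0.4765, -0.0442, 0.895]
eef_rot: [[-0.81, 0.136, 0.57], [0.124, 0.991, -0.06], [-0.573, 0.022, -0.819]]
wrist_force: [0.3, -0.6, 0.1]
finger_gap: 0.0006
```

```bash
python3 st.py
```

```text
time 6.9
joint_pos [ 1.4264 -0.0094 -1.3532  0.6917  0.011   1.8416  1.5045]
eef_pos [ 0.4765 -0.0442  0.895 ]
eef_rot [[-0.8102  0.1356  0.5702]
 [ 0.1235  0.9905 -0.06  ]
 [-0.573   0.0218 -0.8193]]
wrist_force [ 0.2573 -0.5618  0.1164]
```

```bash
cat > sim.py <<'E'
from fk import *
from cell import bot
np.set_printoptions(precision=3,suppress=True)
s=bot.read_state();q=s["joint_pos"];Rm=s["eef_rot"]
print(fk(q)[0]-s["eef_pos"])
way=[s["eef_pos"],tw(-.08,-.095,.40),tw(-.06,-.095,.24),tw(-.03,-.095,.195),tw(.01,-.095,.142),tw(.01,.05,.142),tw(.03,.05,.19),tw(.1,.05,.3)]
print(np.array(way))
for a,b in zip(way,way[1:]):
    for t in np.linspace(0,1,8)[1:]:
        p=a+(b-a)*t;q,e,er=ik(p,Rm,q,n=1)
    print(b,q,round(e,4),round(er,3))
E
python3 sim.py
```

```text
[ 0.001 -0.     0.   ]
[[ 0.476 -0.044  0.895]
 [ 0.428 -0.102  0.4  ]
 [ 0.447 -0.105  0.24 ]
 [ 0.477 -0.108  0.195]
 [ 0.517 -0.112  0.142]
 [ 0.533  0.032  0.142]
 [ 0.553  0.029  0.19 ]
 [ 0.623  0.021  0.3  ]]
[ 0.428 -0.102  0.4  ] [ 0.553 -0.31  -0.212  2.075 -0.276  0.893  1.896] 0.0339 0.107
[ 0.447 -0.105  0.24 ] [ 0.488 -0.245 -0.24   2.433 -0.384  0.363  1.985] 0.0 0.0
[ 0.477 -0.108  0.195] [ 0.48  -0.088 -0.271  2.44  -0.423  0.194  2.022] 0.0 0.0
[ 0.517 -0.112  0.142] [-0.47   0.095  0.718  2.44  -1.29   0.15   2.903] 0.0049 0.025
[0.533 0.032 0.142] [-1.452  0.292  1.387  2.44  -1.141  0.15   2.363] 0.0055 0.022
[0.553 0.029 0.19 ] [-1.576 -0.063  1.368  2.387  0.935  0.286  0.394] 0.0 0.0
[0.623 0.021 0.3  ] [-1.615 -0.274  1.302  2.124  0.829  0.646  0.615] 0.0 0.0
```

```bash
cat > sim2.py <<'E'
from fk import *
from cell import bot
import multiprocessing as mp
np.set_printoptions(precision=2,suppress=True)
s=bot.read_state()
def job(k):
    psi,a,h=k
    q=s["joint_pos"].copy();Rm=tilt(np.radians(a),V[2]+np.radians(psi));out=[]
    way=[s["eef_pos"],tw(-.03,-.095,.45),tw(-.05,-.095,.24),tw(-.03,-.095,.195),tw(.012,-.095,h),tw(.012,.05,h),tw(.03,.05,h+.05),tw(.1,.05,.3)]
    for a,b in zip(way,way[1:]):
        m=0
        for t in np.linspace(0,1,8)[1:]:
            p=a+(b-a)*t;q,e,er=ik(p,Rm,q,n=1);m=max(m,e)
        out.append((round(m*1000,1),round(np.degrees(er),1)));
        if len(out)in(4,5):out.append(q)
    return k,out
if __name__=="__main__":
    ks=[(p,a,.138) for a in(28,30,32,35) for p in(-20,-10,0,10,20)]
    with mp.Pool() as p:
        for r in p.map(job,ks):print(*r)
E
python3 sim2.py
```

```text
(-20, 28, 0.138) [(np.float64(2.5), np.float64(0.0)), (np.float64(0.0), np.float64(0.0)), (np.float64(0.0), np.float64(0.0)), (np.float64(0.0), np.float64(0.0)), array([ 0.7 ,  0.21, -0.74,  2.29,  0.99,  0.42,  0.25]), (np.float64(0.0), np.float64(0.0)), (np.float64(0.0), np.float64(0.0)), (np.float64(0.0), np.float64(0.0))]
(-10, 28, 0.138) [(np.float64(0.5), np.float64(0.0)), (np.float64(0.0), np.float64(0.0)), (np.float64(0.0), np.float64(0.0)), (np.float64(0.0), np.float64(0.0)), array([ 0.58,  0.16, -0.52,  2.31,  0.71,  0.27,  0.72]), (np.float64(0.0), np.float64(0.0)), (np.float64(0.0), np.float64(0.0)), (np.float64(0.0), np.float64(0.0))]
(0, 28, 0.138) [(np.float64(0.0), np.float64(0.0)), (np.float64(0.0), np.float64(0.0)), (np.float64(0.0), np.float64(0.0)), (np.float64(0.0), np.float64(0.0)), array([ 0.61,  0.15, -0.46,  2.31,  0.21,  0.21,  1.43]), (np.float64(0.0), np.float64(0.0)), (np.float64(0.0), np.float64(0.0)), (np.float64(0.0), np.float64(0.0))]
(10, 28, 0.138) [(np.float64(0.5), np.float64(0.0)), (np.float64(0.0), np.float64(0.0)), (np.float64(0.0), np.float64(
[... 4750 characters left out ...]
(0.0)), (np.float64(0.0), np.float64(0.0))]
(10, 35, 0.138) [(np.float64(8.9), np.float64(1.1)), (np.float64(5.4), np.float64(0.0)), (np.float64(0.0), np.float64(0.0)), (np.float64(3.2), np.float64(1.1)), array([ 0.72,  0.16, -0.46,  2.37, -1.04,  0.15,  2.92]), (np.float64(6.4), np.float64(1.7)), (np.float64(4.7), np.float64(0.0)), (np.float64(0.0), np.float64(0.0))]
(20, 35, 0.138) [(np.float64(0.0), np.float64(0.0)), (np.float64(0.0), np.float64(0.0)), (np.float64(0.0), np.float64(0.0)), (np.float64(26.4), np.float64(2.0)), array([-1.27, -0.31,  1.55,  2.44,  0.09,  0.18,  2.07]), (np.float64(23.9), np.float64(1.6)), (np.float64(14.4), np.float64(0.0)), (np.float64(0.0), np.float64(0.0))]
```

>>> jog_arm --rows '[[[-1,0.005,-0.01,-0.04,-2],[-1,0.005,-0.01,-0.055,-2],[-1,0.005,-0.01,-0.055,-2],[-1,0.005,-0.01,-0.055,-2],[-1,0.005,-0.01,-0.055,-2],[-1,0.005,-0.01,-0.055,0],[-1,0,-0.004,-0.055,0],[-1,0,0,-0.055,0],[-1,0,0,-0.04,0],[-1,0,0,0,0]]]'

```text
time: 8.15
eef_pos: [0.5026, -0.0983, 0.4435]
eef_rot: [[-0.798, 0.282, 0.532], [0.242, 0.959, -0.146], [-0.552, 0.012, -0.834]]
wrist_force: [0.4, -0.1, 0.9]
finger_gap: 0.0005
```

```bash
python3 st.py
```

```text
time 8.15
joint_pos [ 0.3837 -0.2976 -0.2505  1.9855  0.0097  0.8654  1.3987]
eef_pos [ 0.5026 -0.0983  0.4435]
eef_rot [[-0.7982  0.2824  0.5321]
 [ 0.2421  0.9592 -0.146 ]
 [-0.5517  0.0123 -0.834 ]]
wrist_force [ 0.4426 -0.0553  0.8961]
```

>>> jog_arm --rows '[[[-1,0,-0.002,-0.03,0],[-1,-0.005,-0.002,-0.04,0],[-1,-0.01,-0.002,-0.04,0],[-1,-0.015,-0.002,-0.04,0],[-1,-0.015,0,-0.04,0],[-1,0,0,0,0]]]'

```text
time: 8.9
eef_pos: [0.4583, -0.1076, 0.2568]
eef_rot: [[-0.795, 0.285, 0.535], [0.244, 0.958, -0.149], [-0.555, 0.012, -0.832]]
wrist_force: [0.3, -0.2, -0.5]
finger_gap: 0.0004
```

```bash
python3 st.py
```

```text
time 8.9
joint_pos [ 0.4112 -0.2416 -0.2776  2.3737  0.0435  0.4178  1.365 ]
eef_pos [ 0.4583 -0.1076  0.2568]
eef_rot [[-0.7953  0.2853  0.5349]
 [ 0.2436  0.9584 -0.1491]
 [-0.5551  0.0117 -0.8317]]
wrist_force [ 0.2533 -0.1974 -0.4659]
```

>>> jog_arm --rows '[[[-1,0.005,0,-0.02,0],[-1,0.01,-0.001,-0.022,0],[-1,0.01,-0.001,-0.022,0],[-1,0,0,0,0]]]'

```text
time: 9.4
eef_pos: [0.4866, -0.1099, 0.1951]
eef_rot: [[-0.793, 0.285, 0.538], [0.242, 0.959, -0.15], [-0.559, 0.012, -0.829]]
wrist_force: [0.1, -0.6, -0.1]
finger_gap: 0.0003
```

```bash
python3 st.py; python3 - <<'E'
from h import *
v=np.load("v.npy");s=bot.read_state()
c,sn=np.cos(v[2]),np.sin(v[2]);d=s["eef_pos"]-[v[0],v[1],.182];print("tester rel edge",c*d[0]+sn*d[1],-sn*d[0]+c*d[1],d[2])
for n,(x0,y0,x1,y1) in {"scene":(170,80,300,230),"side":(200,120,360,260)}.items():
    im=bot.camera(n)[:,:,::-1].copy();im=cv2.resize(im,None,fx=5,fy=5,interpolation=2)
    for y in(-.15,.15):
        pts=np.array([proj(n,T(v,hood(x,y,z)))[0] for x,z in((0,0),(0,.02),(.08,.07),(.24,.07),(.24,0))])*5+2
        cv2.polylines(im,[pts.astype(int)],True,(0,0,255))
    t=proj(n,s["eef_pos"])[0]*5+2;cv2.circle(im,tuple(t.astype(int)),4,(0,255,0),-1)
    cv2.imwrite(f"pics/d_{n}.png",cv2.resize(im[y0*5:y1*5,x0*5:x1*5],None,fx=.8,fy=.8))
cv2.imwrite("pics/d_wrist.png",bot.camera("wrist")[:,:,::-1])
E
```

```text
time 9.4
joint_pos [ 0.5662 -0.0599 -0.4634  2.4011  0.3304  0.2205  1.0725]
eef_pos [ 0.4866 -0.1099  0.1951]
eef_rot [[-0.7932  0.2846  0.5384]
 [ 0.2424  0.9586 -0.1496]
 [-0.5587  0.0119 -0.8293]]
wrist_force [ 0.1219 -0.5624 -0.0889]
tester rel edge -0.020516187651654624 -0.09583246833377075 0.013146597571675106
```

View pics/d_scene.png

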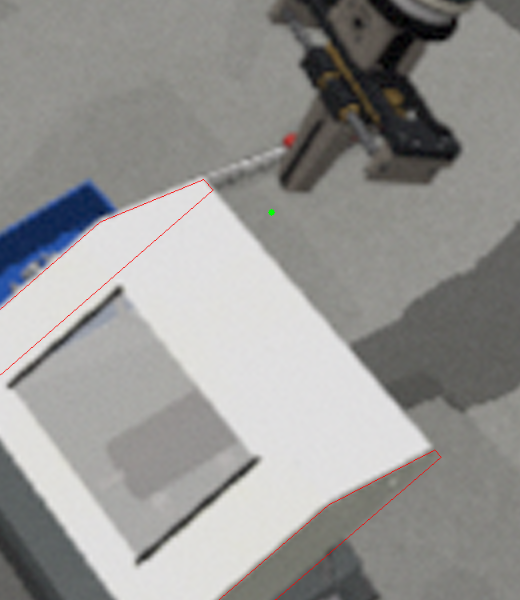

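View pics/d_side.png

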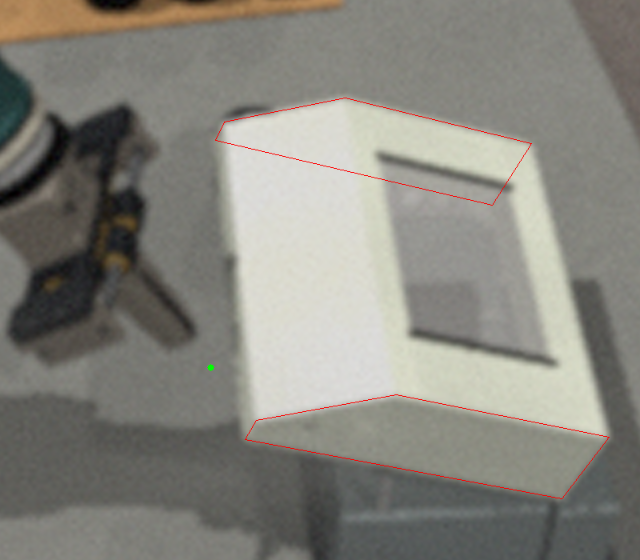

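View pics/d_wrist.png

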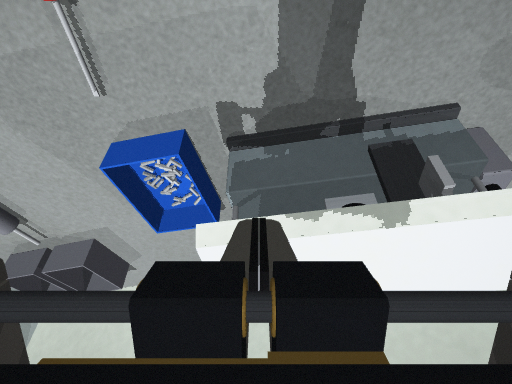

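```bash
python3 - <<'E'
from h import *
p=bot.camera_params("wrist");H=np.array(p["hand_eye"]);K=p["mtx"];Hi=np.linalg.inv(H)
for X in([0,0,0],[0,0,-.019],[.01,0,0],[-.01,0,0],[.01,0,-.019],[0,.018,0],[0,-.018,0],[0,0,-.088]):
    c=Hi@[*X,1];u=K@c[:3];print(X,np.round(u[:2]/u[2]))
s=bot.read_state()
for d in(0,-.019,-.04,-.088):
    t=s["eef_pos"]+d*s["eef_rot"][:,2]
    print(d,[np.round((proj(n,t)[0]*5+2-np.array(o)*5)*.8) for n,o in(("scene",(170,80)),("side",(200,120)))])
E
```

```text
[0, 0, 0] [257. 218.]
[0, 0, -0.019] [257. 228.]
[0.01, 0, 0] [257. 205.]
[-0.01, 0, 0] [257. 230.]
[0.01, 0, -0.019] [257. 214.]
[0, 0.018, 0] [282. 218.]
[0, -0.018, 0] [233. 218.]
[0, 0, -0.088] [257. 288.]
0 [array([272., 212.]), array([209., 367.])]
-0.019 [array([284., 194.]), array([194., 350.])]
-0.04 [array([296., 175.]), array([176., 332.])]
-0.088 [array([326., 130.]), array([135., 288.])]
```

```bash
python3 - <<'E'
import cv2
im=cv2.imread("pics/d_wrist.png")[190:330,120:400];cv2.imwrite("pics/d_w2.png",cv2.resize(im,None,fx=2.8,fy=2.8,interpolation=2))
E
```

```text
(no output)
```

View pics/d_w2.png

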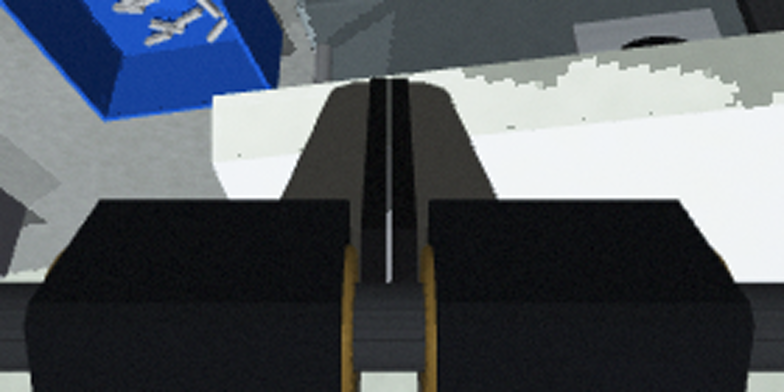

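```bash
python3 - <<'E'
from h import *
from scipy.optimize import least_squares
s=bot.read_state()
S=[("scene",(170,80),(297,187)),("side",(200,120),(190,335))]
f=lambda t:np.r_[tuple(((proj(n,t)[0]*5+2-np.array(o)*5)*.8-m)/4 for n,o,m in S)]
r=least_squares(f,s["eef_pos"]);print(r.x,r.x-s["eef_pos"],s["eef_rot"].T@(r.x-s["eef_pos"]),r.fun)
im=cv2.imread("pics/d_side.png");cv2.imwrite("pics/d_s2.png",cv2.resize(im[180:420,0:320],None,fx=2.4,fy=2.4,interpolation=2))
im=cv2.imread("pics/d_scene.png");cv2.imwrite("pics/d_s3.png",cv2.resize(im[20:270,200:500],None,fx=2.4,fy=2.4,interpolation=2))
E
```

```text
[ 0.47159152 -0.10025987  0.22176508] [-0.01434104  0.00959253  0.02584721] [-0.00080151  0.00540256 -0.03059298] [-1.03090114  0.44837107 -0.95023757 -0.28455221]
```

View pics/d_s2.png

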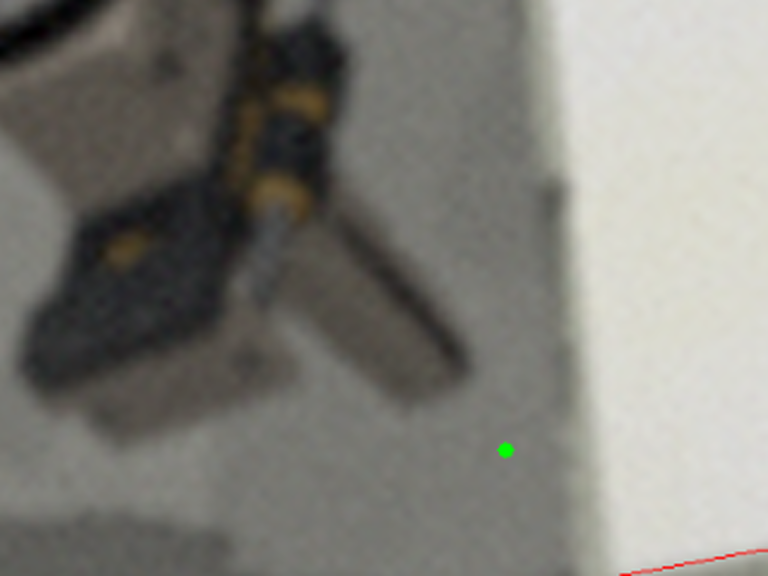

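View pics/d_s3.png

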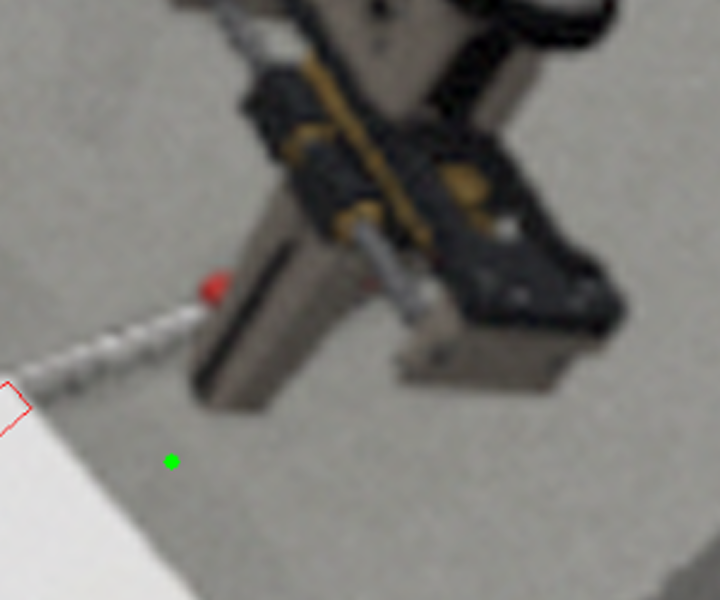

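```bash
cat >look.py <<'E'
from h import *
import sys
v=np.load("v.npy");s=bot.read_state();tag=sys.argv[1]
c,sn=np.cos(v[2]),np.sin(v[2]);d=s["eef_pos"]-[v[0],v[1],.182];print(s["time"],"tester rel edge",c*d[0]+sn*d[1],-sn*d[0]+c*d[1],d[2],"F",s["wrist_force"])
Rm=s["eef_rot"];p=s["eef_pos"]
box=[p+Rm@np.array([a,b,z]) for z in(0,-.088) for a,b in((.01,.018),(.01,-.018),(-.01,-.018),(-.01,.018))]
outs=[]
for n,(x0,y0,x1,y1) in {"scene":(190,80,290,200),"side":(210,120,310,240)}.items():
    im=bot.camera(n)[:,:,::-1].copy();im=cv2.resize(im[y0:y1,x0:x1],None,fx=5,fy=5,interpolation=2)
    if "-o" in sys.argv:
        P2=((proj(n,np.array(box))-[x0,y0])*5+2).astype(int)
        cv2.polylines(im,[P2[:4]],True,(0,255,0));cv2.polylines(im,[P2[4:]],True,(255,255,0))
    outs.append(im[:,:400] if 0 else cv2.resize(im,(400,480)))
cv2.imwrite(f"pics/{tag}.png",np.hstack(outs))
E
python3 look.py e1 -o
```

```text
9.55 tester rel edge -0.02121848644327442 -0.09586033870839678 0.013917874890726545 F [ 0.03933719 -0.84317798 -0.00669838]
```

View pics/e1.png

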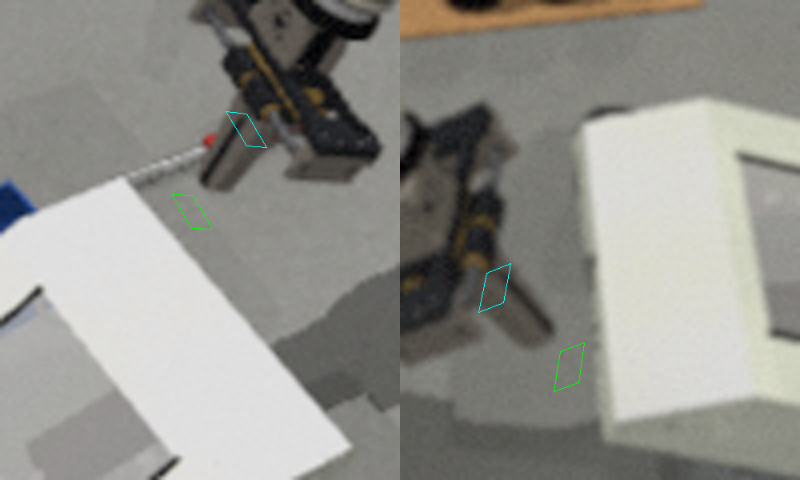

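```bash
python3 - <<'E'
from h import *
v=np.load("v.npy");s=bot.read_state();p=bot.camera_params("wrist")
M=np.eye(4);M[:3,:3]=s["eef_rot"];M[:3,3]=s["eef_pos"];C=M@np.array(p["hand_eye"]);Ci=np.linalg.inv(C)
def pw(X):
    c=Ci@[*X,1];u=np.array(p["mtx"])@c[:3];return (u[:2]/u[2]*1.5).astype(int) if c[2]>0.02 else None
print("cam",C[:3,3],C[:3,2])
im=cv2.resize(cv2.imread("pics/d_wrist.png"),None,fx=1.5,fy=1.5)
def line(a,b,col):
    ps=[pw(a+(b-a)*t) for t in np.linspace(0,1,60)]
    for k in ps:
        if k is not None and abs(k).max()<2000:cv2.circle(im,tuple(int(z) for z in k),1,col,-1)
Tt=lambda X:T(v,X)[0]
line(Tt(hood(0,-.15,0)),Tt(hood(0,.15,0)),(0,0,255))
line(Tt(hood(0,-.15,.02)),Tt(hood(0,.15,.02)),(0,255,255))
line(Tt(hood(0,-.15,0)),Tt(hood(0.24,-.15,0)),(0,0,255))
for z in(0,.09):line(Tt(np.array([.07,-.15,z])),Tt(np.array([.07,.15,z])),(0,255,0))
cv2.imwrite("pics/e2.png",im)
E
```

```text
cam [ 0.31737156 -0.06039776  0.32012004] [ 0.72840691 -0.20807174 -0.65278598]
```

View pics/e2.png

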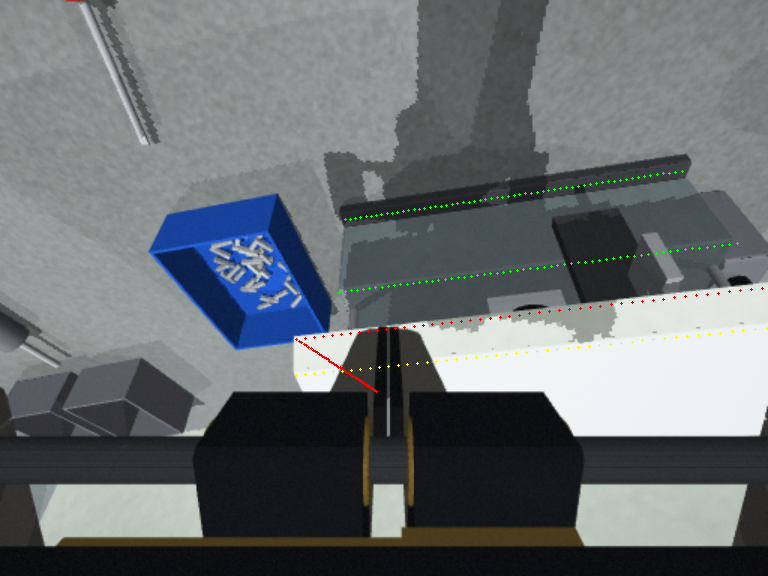

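```bash
python3 - <<'E'
from h import *
R0=np.array([[-9.65149591e-01,2.61698602e-01,0],[2.61698774e-01,9.65148034e-01,0],[0,0,-1]]);t=np.array([.17,.6267,.1821])
print(proj("scene",[[0,0,0],t,t+R0[:,1]*.055,t-R0[:,1]*.055,t+[0,0,.088]]),proj("side",[[0,0,0],[0.,0,.307]]))
im=cv2.imread("pics/a_scene.png")[140:260,420:512];cv2.imwrite("pics/f.png",cv2.resize(im,None,fx=5,fy=5,interpolation=2))
E
```

```text
[[358.36901897 109.10089651]
 [498.77915001 230.89947253]
 [512.69052585 247.40691526]
 [485.39021708 215.01196822]
 [513.20803618 217.00522684]] [[ 87.72266562 248.4559804 ]
 [ 60.33758934 175.9821983 ]]
```

View pics/f.png

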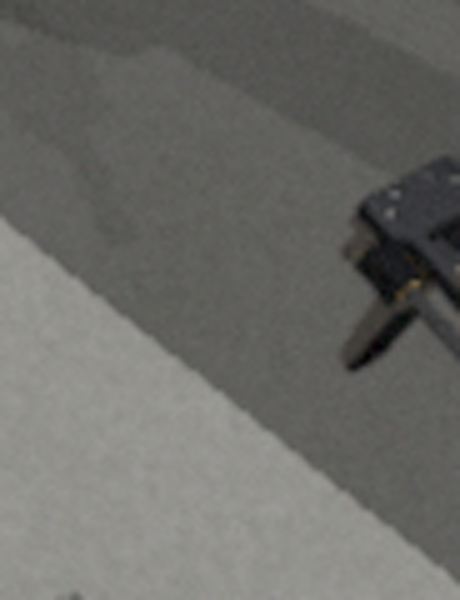

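>>> jog_arm --rows '[[[-1,-0.006,0.001,-0.004,0],[-1,0.009,-0.001,-0.014,0],[-1,0.009,-0.001,-0.014,0],[-1,0,0,0,0]]]'

```text
time: 10.15
eef_pos: [0.4947, -0.1101, 0.1625]
eef_rot: [[-0.795, 0.283, 0.536], [0.241, 0.959, -0.149], [-0.556, 0.01, -0.831]]
wrist_force: [-0.4, 1.0, 0.5]
finger_gap: 0.0005
```

```bash
cat >ts.py <<'E'
from cell import bot;import numpy as np;np.set_printoptions(precision=4,suppress=True)
v=np.load("v.npy");s=bot.read_state();c,sn=np.cos(v[2]),np.sin(v[2]);d=s["eef_pos"]-[v[0],v[1],.182]
r=np.array([c*d[0]+sn*d[1],-sn*d[0]+c*d[1],d[2]]);W=np.array([[c,sn,0],[-sn,c,0],[0,0,1]])
z=W@s["eef_rot"][:,2];u=z[[0,2]]/np.linalg.norm(z[[0,2]])
print(s["time"],"rel mm",r*1000,"axis",z,"jaw",W@s["eef_rot"][:,1],"perp",-1000*(r[0]*-u[1]+r[2]*u[0]),"along",1000*(r[0]*u[0]+r[2]*u[1]),"F tester",W@s["wrist_force"])
print("q",s["joint_pos"])
E
python3 ts.py
```

```text
10.15 rel mm [-12.4718 -95.1214 -19.5421] axis [ 0.5491 -0.0883 -0.8311] jaw [0.1741 0.9847 0.0105] perp 21.17846015147516 along 9.429390779059005 F tester [-0.4664  0.9109  0.4636]
q [ 0.6196  0.0393 -0.5415  2.4152  0.847   0.1657  0.5618]
```

>>> jog_arm --rows '[[[-1,0.011,-0.001,-0.0135,0],[-1,0.011,-0.001,-0.0135,0],[-1,0.011,-0.001,-0.0135,0],[-1,0,0,0,0]]]'

```text
time: 10.65
eef_pos: [0.5272, -0.1131, 0.1234]
eef_rot: [[-0.795, 0.284, 0.536], [0.241, 0.959, -0.15], [-0.556, 0.01, -0.831]]
wrist_force: [-0.5, -0.0, -0.5]
finger_gap: 0.0003
```

```bash
python3 ts.py;python3 look.py e3
```

```text
10.65 rel mm [ 20.1759 -94.4555 -58.6492] axis [ 0.5493 -0.0889 -0.8309] jaw [0.1745 0.9846 0.01  ] perp 15.515502544355908 along 60.05055905710854 F tester [-0.4808 -0.0971 -0.4838]
q [ 0.4562  0.1848 -0.404   2.3908  1.5978  0.1792 -0.1842]
10.65 tester rel edge 0.020175892868627622 -0.0944555304289754 -0.05864924389307041 F [-0.4886794  -0.04252633 -0.48383422]
```

View pics/e3.png

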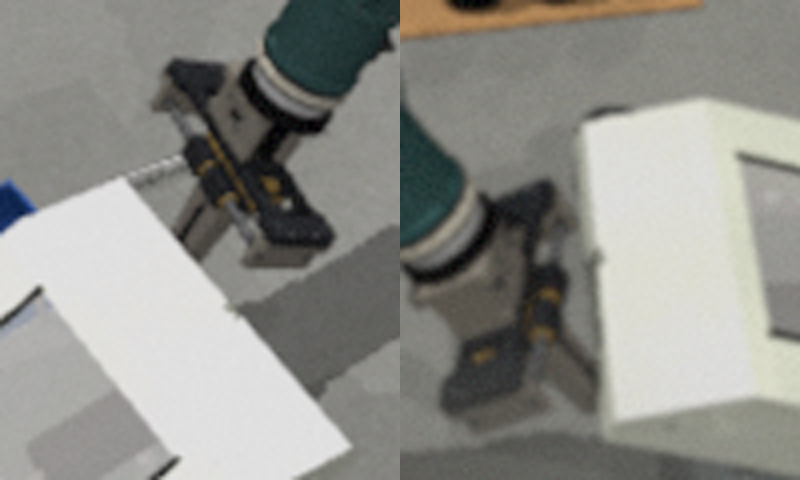

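>>> jog_arm --rows '[[[-1,0.0003,0.003,0,0],[-1,0.0003,0.003,0,0],[-1,0.0003,0.003,0,0],[-1,0.0003,0.003,0,0],[-1,0.0003,0.003,0,0],[-1,0.0003,0.003,0,0],[-1,0.0003,0.002,0,0],[-1,0,0,0,0]]]'

```text
time: 11.75
eef_pos: [0.5297, -0.0932, 0.1237]
eef_rot: [[-0.794, 0.284, 0.537], [0.242, 0.959, -0.15], [-0.557, 0.011, -0.83]]
wrist_force: [0.3, 0.5, 0.3]
finger_gap: 0.0005
```

```bash
python3 ts.py
```

```text
11.75 rel mm [ 20.4216 -74.4059 -58.3325] axis [ 0.5505 -0.0889 -0.8301] jaw [0.175  0.9845 0.0106] perp 15.2177254166099 along 59.901128049884065 F tester [0.2305 0.495  0.2768]
q [ 0.4226  0.1865 -0.4314  2.3911  1.5754  0.2168 -0.2104]
```

>>> jog_arm --rows '[[[-1,0.0003,0.0025,0,0],[-1,0.0003,0.0025,0,0],[-1,0.0003,0.0025,0,0],[-1,0.0003,0.0025,0,0]]]'

```text
time: 12.25
eef_pos: [0.5309, -0.0831, 0.1237]
eef_rot: [[-0.794, 0.284, 0.537], [0.242, 0.959, -0.15], [-0.558, 0.011, -0.83]]
wrist_force: [-0.2, 0.7, 0.1]
finger_gap: 0.0002
```

>>> jog_arm --rows '[[[-1,0.0003,0.0025,0,0],[-1,0.0003,0.0025,0,0],[-1,0.0003,0.0025,0,0],[-1,0.0003,0.0025,0,0]]]'

```text
time: 12.75
eef_pos: [0.5321, -0.0732, 0.1237]
eef_rot: [[-0.794, 0.284, 0.537], [0.242, 0.959, -0.15], [-0.558, 0.011, -0.83]]
wrist_force: [0.4, 0.6, -0.2]
finger_gap: 0.0004
```

>>> jog_arm --rows '[[[-1,0.0003,0.0025,0,0],[-1,0.0003,0.0025,0,0],[-1,0.0003,0.0025,0,0]]]'

```text
time: 13.12
eef_pos: [0.533, -0.0657, 0.1237]
eef_rot: [[-0.794, 0.284, 0.537], [0.242, 0.959, -0.15], [-0.558, 0.011, -0.83]]
wrist_force: [0.2, 0.3, -0.3]
finger_gap: 0.0006
```

>>> jog_arm --rows '[[[-1,0.0003,0.0025,0,0],[-1,0.0003,0.0025,0,0],[-1,0.0003,0.0025,0,0]]]'

```text
time: 13.5
eef_pos: [0.5339, -0.0582, 0.1237]
eef_rot: [[-0.794, 0.285, 0.537], [0.242, 0.959, -0.15], [-0.558, 0.011, -0.83]]
wrist_force: [-0.2, -0.5, 0.2]
finger_gap: 0.0005
```

>>> jog_arm --rows '[[[-1,0.0002,0.002,0,0],[-1,0.0002,0.002,0,0],[-1,0.0002,0.002,0,0]]]'

```text
time: 13.88
eef_pos: [0.5345, -0.0523, 0.1237]
eef_rot: [[-0.794, 0.285, 0.537], [0.242, 0.959, -0.15], [-0.557, 0.011, -0.83]]
wrist_force: [0.4, 0.3, 0.8]
finger_gap: 0.0006
```

>>> jog_arm --rows '[[[-1,0.0002,0.002,0,0],[-1,0.0002,0.002,0,0],[-1,0.0002,0.002,0,0]]]'

```text
time: 14.25
eef_pos: [0.5351, -0.0462, 0.1237]
eef_rot: [[-0.794, 0.284, 0.537], [0.242, 0.959, -0.15], [-0.558, 0.011, -0.83]]
wrist_force: [-0.9, 0.5, -0.3]
finger_gap: 0.0006
```

>>> jog_arm --rows '[[[-1,0.0002,0.002,0,0],[-1,0.0002,0.002,0,0],[-1,0.0002,0.002,0,0]]]'

```text
time: 14.62
eef_pos: [0.5357, -0.0402, 0.1237]
eef_rot: [[-0.794, 0.284, 0.537], [0.242, 0.959, -0.15], [-0.557, 0.011, -0.83]]
wrist_force: [-0.3, 0.0, 0.2]
finger_gap: 0.0007
```

```bash
python3 ts.py; python3 - <<'E'
from cell import bot;import cv2
im=bot.camera("wrist")[:,:,::-1];cv2.imwrite("pics/g1.png",cv2.resize(im,None,fx=1.5,fy=1.5))
E
```

```text
14.625 rel mm [ 20.4116 -21.0725 -58.3229] axis [ 0.5504 -0.089  -0.8301] jaw [0.1752 0.9845 0.0107] perp 15.220220795309384 along 59.88768912413833 F tester [-0.3179 -0.013   0.2136]
q [ 0.3295  0.2018 -0.4996  2.3793  1.5014  0.3193 -0.2609]
```

View pics/g1.png

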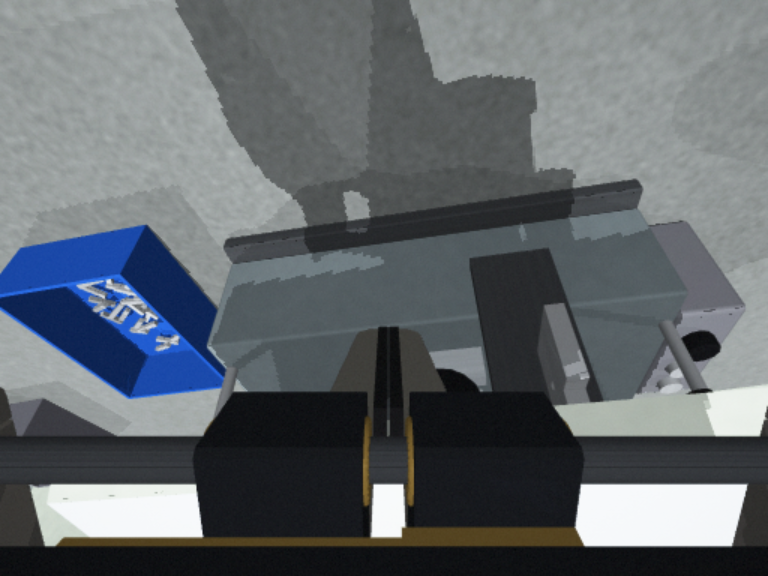

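```bash
python3 - <<'E'
from h import *
v=np.load("v.npy");s=bot.read_state();p=bot.camera_params("wrist")
M=np.eye(4);M[:3,:3]=s["eef_rot"];M[:3,3]=s["eef_pos"];C=M@np.array(p["hand_eye"])
for px in((540,305),(562,304),(572,375),(592,375)):
    d=C[:3,:3]@np.linalg.inv(p["mtx"])@[px[0]/1.5,px[1]/1.5,1]
    o=C[:3,3]
    c,sn=np.cos(v[2]),np.sin(v[2]);W=np.array([[c,sn,0],[-sn,c,0],[0,0,1]])
    o2=W@(o-[v[0],v[1],0]);d2=W@d
    t=(.138-o2[2])/d2[2];print(px,"z138",(o2+t*d2)*1000,"x=1",(o2+d2*(.001-o2[0])/d2[0])*1000,"x=36",(o2+d2*(.036-o2[0])/d2[0])*1000)
E
```

```text
(540, 305) z138 [ -2.10338543  47.15681028 138.        ] x=1 [  1.          47.94655384 135.69869168] x=36 [ 36.          56.85328654 109.74452225]
(562, 304) z138 [ -1.0936579   55.98189951 138.        ] x=1 [  1.          56.63385576 136.45786663] x=36 [ 36.          67.53270846 110.67778665]
(572, 375) z138 [ 60.23717905  68.16983536 138.        ] x=1 [  1.          51.65570602 169.00184525] x=36 [ 36.          61.41299926 150.68455531]
(592, 375) z138 [ 62.21267077  78.26656478 138.        ] x=1 [  1.          58.46914495 169.73977195] x=36 [ 36.          69.78885516 151.59169894]
```

>>> jog_arm --rows '[[[-1,0.0004,0.0035,0,0],[-1,0.0004,0.0035,0,0],[-1,0.0004,0.0035,0,0],[-1,0.0004,0.0035,0,0],[-1,0.0004,0.0035,0,0],[-1,0.0004,0.0035,0,0],[-1,0.0004,0.0035,0,0],[-1,0.0004,0.0035,0,0],[-1,0.0004,0.0035,0,0]]]'

```text
time: 15.8
eef_pos: [0.5393, -0.0086, 0.1237]
eef_rot: [[-0.794, 0.284, 0.537], [0.242, 0.959, -0.15], [-0.558, 0.011, -0.83]]
wrist_force: [0.2, 0.1, 0.4]
finger_gap: 0.0004
```

>>> jog_arm --rows '[[[-1,0.0002,0.002,0,0],[-1,0.0002,0.002,0,0],[-1,0.0002,0.002,0,0]]]'

```text
time: 16.18
eef_pos: [0.5399, -0.0028, 0.1237]
eef_rot: [[-0.794, 0.285, 0.537], [0.242, 0.959, -0.15], [-0.557, 0.011, -0.83]]
wrist_force: [0.0, -0.6, 0.3]
finger_gap: 0.0006
```

>>> jog_arm --rows '[[[-1,0.0002,0.002,0,0],[-1,0.0002,0.002,0,0]]]'

```text
time: 16.42
eef_pos: [0.5403, 0.0012, 0.1237]
eef_rot: [[-0.794, 0.285, 0.537], [0.242, 0.959, -0.15], [-0.558, 0.011, -0.83]]
wrist_force: [0.7, -0.6, -0.2]
finger_gap: 0.0003
```

```bash
python3 ts.py
```

```text
16.425 rel mm [ 20.3351  20.6165 -58.3179] axis [ 0.5505 -0.0891 -0.8301] jaw [0.1753 0.9845 0.0106] perp 15.281992024322896 along 59.84111799955769 F tester [ 0.746  -0.4771 -0.1882]
q [ 0.2563  0.2238 -0.5488  2.3587  1.4506  0.401  -0.3007]
```

Finger free up to TCP y = 20.6 mm; slow feel from here.

>>> jog_arm --rows '[[[-1,0.0002,0.0015,0,0],[-1,0.0002,0.0015,0,0]]]'

```text
time: 16.68
eef_pos: [0.5407, 0.0042, 0.1237]
eef_rot: [[-0.794, 0.285, 0.537], [0.242, 0.959, -0.15], [-0.558, 0.011, -0.83]]
wrist_force: [0.3, -0.9, -0.2]
finger_gap: 0.0004
```

>>> jog_arm --rows '[[[-1,0.0002,0.0015,0,0],[-1,0.0002,0.0015,0,0]]]'

```text
time: 16.92
eef_pos: [0.5411, 0.0072, 0.1237]
eef_rot: [[-0.794, 0.285, 0.537], [0.242, 0.959, -0.15], [-0.558, 0.011, -0.83]]
wrist_force: [-0.3, -0.3, -1.1]
finger_gap: 0.0004
```

>>> jog_arm --rows '[[[-1,0.0002,0.0015,0,0],[-1,0.0002,0.0015,0,0]]]'

```text
time: 17.18
eef_pos: [0.5415, 0.0102, 0.1237]
eef_rot: [[-0.794, 0.285, 0.537], [0.242, 0.959, -0.15], [-0.557, 0.011, -0.83]]
wrist_force: [-0.1, -0.0, -0.6]
finger_gap: 0.0005
```

>>> jog_arm --rows '[[[-1,0.0002,0.0015,0,0],[-1,0.0002,0.0015,0,0]]]'

```text
time: 17.42
eef_pos: [0.5418, 0.0115, 0.1236]
eef_rot: [[-0.794, 0.287, 0.536], [0.243, 0.958, -0.153], [-0.558, 0.009, -0.83]]
wrist_force: [1.4, -4.2, -0.4]
finger_gap: 0.0003
```

>>> jog_arm --rows '[[[-1,0.0002,0.0015,0,0],[-1,0.0002,0.0015,0,0],[-1,0.0002,0.0015,0,0]]]'

```text
time: 17.8
eef_pos: [0.5424, 0.0157, 0.1236]
eef_rot: [[-0.793, 0.288, 0.536], [0.244, 0.958, -0.154], [-0.558, 0.009, -0.83]]
wrist_force: [0.9, -6.3, -1.2]
finger_gap: 0.0009
```

```bash
python3 ts.py
```

```text
17.8 rel mm [ 20.8425  35.2009 -58.3868] axis [ 0.5502 -0.0926 -0.8299] jaw [0.1786 0.9839 0.0087] perp 14.88943896572548 along 60.18080533005936 F tester [ 1.6365 -6.2012 -1.1969]
q [ 0.2279  0.2355 -0.5651  2.3472  1.432   0.4356 -0.3157]
```

>>> jog_arm --rows '[[[-1,0.0002,0.0015,0,0],[-1,0.0002,0.0015,0,0],[-1,0.0002,0.0015,0,0]]]'

```text
time: 18.18
eef_pos: [0.543, 0.0195, 0.1236]
eef_rot: [[-0.793, 0.289, 0.536], [0.244, 0.957, -0.155], [-0.558, 0.008, -0.83]]
wrist_force: [1.7, -6.8, -1.1]
finger_gap: 0.0005
```

```bash
python3 ts.py
```

```text
18.175 rel mm [ 20.9562  39.0602 -58.4021] axis [ 0.5501 -0.0938 -0.8298] jaw [0.1797 0.9837 0.0079] perp 14.801725372227052 along 60.256744911650664 F tester [ 2.4536 -6.5282 -1.0608]
q [ 0.2202  0.2389 -0.5693  2.344   1.4271  0.4452 -0.3198]
```

>>> jog_arm --rows '[[[-1,0.0002,0.0015,0,0],[-1,0.0002,0.0016,0,0],[-1,0,0,0,0]]]'

```text
time: 18.55
eef_pos: [0.5432, 0.0224, 0.1234]
eef_rot: [[-0.793, 0.289, 0.536], [0.244, 0.957, -0.155], [-0.558, 0.008, -0.83]]
wrist_force: [1.1, -7.3, -1.6]
finger_gap: 0.0008
```

```bash
python3 ts.py
```

```text
18.55 rel mm [ 20.8436  42.0188 -58.5813] axis [ 0.5498 -0.094  -0.83  ] jaw [0.1799 0.9837 0.0077] perp 14.972600602746141 along 60.349379656848384 F tester [ 1.9576 -7.0984 -1.6068]
q [ 0.2147  0.2414 -0.5724  2.3418  1.4238  0.4514 -0.3226]
```

>>> jog_arm --rows '[[[-1,0.0007,0,0.002,0],[-1,0.0007,0,0.002,0],[-1,0.0007,0,0.002,0]]]'

```text
time: 18.92
eef_pos: [0.5433, 0.0227, 0.1278]
eef_rot: [[-0.796, 0.288, 0.533], [0.244, 0.957, -0.154], [-0.555, 0.007, -0.832]]
wrist_force: [-2.6, -5.7, -5.6]
finger_gap: 0.0004
```

```bash
python3 ts.py
```

```text
18.925 rel mm [ 20.9242  42.3186 -54.1795] axis [ 0.5468 -0.0934 -0.8321] jaw [0.1792 0.9838 0.0073] perp 12.26786514338822 along 56.7691407249591 F tester [-1.977  -5.9297 -5.6416]
q [ 0.2219  0.2312 -0.5773  2.3357  1.3808  0.4486 -0.2775]
```

>>> jog_arm --rows '[[[-1,0.0007,0,0.002,0],[-1,0.0007,0,0.002,0],[-1,0.0007,0,0.002,0]]]'

```text
time: 19.3
eef_pos: [0.5436, 0.0226, 0.1322]
eef_rot: [[-0.797, 0.288, 0.53], [0.244, 0.957, -0.154], [-0.552, 0.006, -0.834]]
wrist_force: [-3.5, -5.2, -9.3]
finger_gap: 0.0005
```

```bash
python3 ts.py
```

```text
19.3 rel mm [ 21.2702  42.2105 -49.7652] axis [ 0.544  -0.0936 -0.8339] jaw [0.1792 0.9838 0.0064] perp 9.376865113044843 along 53.30169533881696 F tester [-2.9131 -5.5588 -9.3038]
q [ 0.2297  0.2218 -0.5825  2.3291  1.3389  0.4476 -0.2333]
```

>>> jog_arm --rows '[[[-1,0.0007,0,0.002,0],[-1,0.0007,0,0.002,0],[-1,0.0007,0,0.002,0]]]'

```text
time: 19.68
eef_pos: [0.5456, 0.0225, 0.1381]
eef_rot: [[-0.798, 0.289, 0.53], [0.244, 0.957, -0.154], [-0.552, 0.006, -0.834]]
wrist_force: [-5.2, -5.9, -8.0]
finger_gap: 0.0005
```

```bash
python3 ts.py
```

```text
19.675 rel mm [ 23.2265  42.3012 -43.8995] axis [ 0.5438 -0.094  -0.834 ] jaw [0.1793 0.9838 0.0061] perp 4.521406138790499 along 49.45900085907268 F tester [-4.5593 -6.4022 -8.0284]
q [ 0.2382  0.2119 -0.5883  2.3203  1.2984  0.448  -0.1896]
```

>>> jog_arm --rows '[[[-1,0.0007,0,0.002,0],[-1,0.0007,0,0.002,0],[-1,0.0007,0,0.002,0]]]'

```text
time: 20.05
eef_pos: [0.5476, 0.0226, 0.1441]
eef_rot: [[-0.798, 0.288, 0.53], [0.244, 0.957, -0.154], [-0.552, 0.006, -0.834]]
wrist_force: [-5.7, -5.9, -8.4]
finger_gap: 0.0002
```

```bash
python3 ts.py
```

```text
20.05 rel mm [ 25.1974  42.6413 -37.932 ] axis [ 0.5437 -0.0939 -0.834 ] jaw [0.1792 0.9838 0.0061] perp -0.3923744514343457 along 45.536675792990366 F tester [-4.9981 -6.4958 -8.3812]
q [ 0.2471  0.2023 -0.5947  2.3112  1.2583  0.4491 -0.1464]
```

>>> jog_arm --rows '[[[-1,0.0007,-0.0001,0.002,0],[-1,0.0007,-0.0001,0.002,0],[-1,0.0007,-0.0001,0.002,0],[-1,0.0008,-0.0001,0.002,0]]]'

```text
time: 20.55
eef_pos: [0.5502, 0.0222, 0.1516]
eef_rot: [[-0.798, 0.288, 0.529], [0.244, 0.958, -0.154], [-0.551, 0.006, -0.834]]
wrist_force: [-5.1, -4.4, -8.8]
finger_gap: 0.0002
```

```bash
python3 ts.py; python3 look.py g2
```

```text
20.55 rel mm [ 27.8492  42.5998 -30.3781] axis [ 0.543  -0.0938 -0.8345] jaw [0.1791 0.9838 0.0059] perp -6.773362577744933 along 40.651283279304245 F tester [-4.6163 -4.927  -8.807 ]
q [ 0.2604  0.1906 -0.6033  2.2989  1.2061  0.4508 -0.089 ]
20.55 tester rel edge 0.027849210998261487 0.04259980744359871 -0.030378063131775657 F [-5.13967214 -4.37836373 -8.80696465]
```

View pics/g2.png

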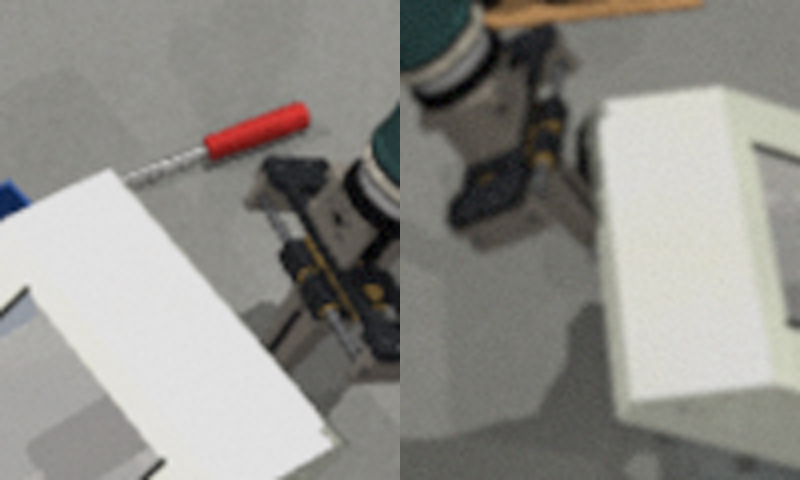

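>>> jog_arm --rows '[[[-1,0.001,-0.0001,0.002,0],[-1,0.001,-0.0001,0.002,0],[-1,0.0015,-0.0001,0.003,0],[-1,0.0016,-0.0002,0.003,0],[-1,0.0018,-0.0002,0.003,0]]]'

```text
time: 21.28
eef_pos: [0.5571, 0.0214, 0.1647]
eef_rot: [[-0.798, 0.288, 0.529], [0.243, 0.958, -0.155], [-0.551, 0.005, -0.834]]
wrist_force: [-6.7, -5.1, -7.1]
finger_gap: 0.0003
```

```bash
python3 ts.py
```

```text
21.275 rel mm [ 34.8115  42.5914 -17.3004] axis [ 0.543  -0.0943 -0.8344] jaw [0.1791 0.9838 0.0054] perp -19.73972291283378 along 33.48860652678718 F tester [-6.0898 -5.8654 -7.0797]
q [ 0.2827  0.176  -0.6172  2.2735  1.1255  0.4584  0.0027]
```

>>> jog_arm --rows '[[[-1,0.0022,-0.0015,0.0045,0],[-1,0.0024,-0.0017,0.0045,0],[-1,0.0026,-0.0018,0.0045,0],[-1,0.003,-0.0018,0.005,0],[-1,0.0033,-0.0018,0.005,0],[-1,0.0035,-0.0018,0.005,0],[-1,0.0037,-0.0018,0.005,0],[-1,0.004,-0.0018,0.005,0]]]'

```text
time: 22.28
eef_pos: [0.5862, 0.0128, 0.207]
eef_rot: [[-0.795, 0.28, 0.538], [0.24, 0.96, -0.146], [-0.557, 0.013, -0.83]]
wrist_force: [-2.9, 2.4, -3.1]
finger_gap: 0.0009
```

```bash
python3 ts.py; python3 look.py g3
```

```text
22.275 rel mm [64.6858 37.3005 25.032 ] axis [ 0.5506 -0.0849 -0.8304] jaw [0.171  0.9852 0.0126] perp -67.74507381240687 along 14.88137150267323 F tester [-3.149   2.0775 -3.0901]
q [ 0.3672  0.1449 -0.6521  2.1853  0.9106  0.4741  0.275 ]
22.275 tester rel edge 0.06468578398550631 0.03730053511647504 0.02503197143313815 F [-2.89622044  2.41752604 -3.0901024 ]
```

View pics/g3.png

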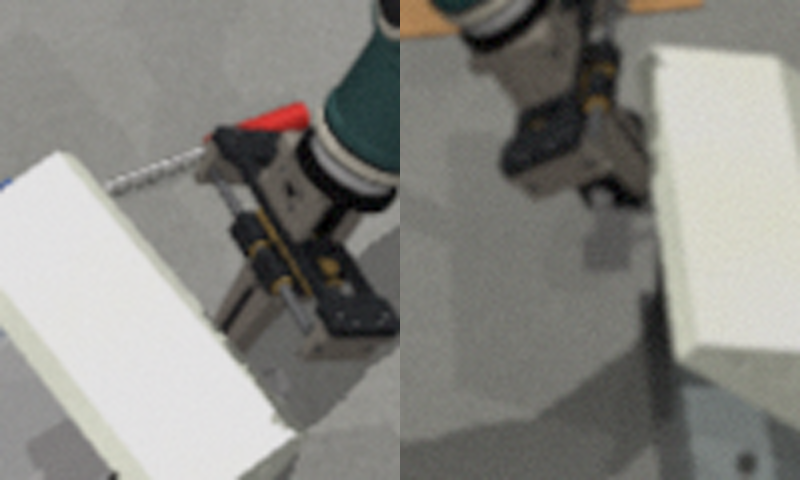

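>>> jog_arm --rows '[[[-1,0.0046,-0.0005,0.0052,0],[-1,0.0047,-0.0005,0.0051,0],[-1,0.0049,-0.0006,0.0049,0],[-1,0.005,-0.0006,0.0048,0],[-1,0.0052,-0.0006,0.0046,0],[-1,0.0053,-0.0006,0.0044,0],[-1,0.0055,-0.0006,0.0042,0],[-1,0.0056,-0.0006,0.0041,0]]]'

```text
time: 23.38
eef_pos: [0.6276, 0.0054, 0.2448]
eef_rot: [[-0.794, 0.285, 0.537], [0.242, 0.959, -0.15], [-0.558, 0.011, -0.83]]
wrist_force: [-3.1, 3.5, -2.3]
finger_gap: 0.0006
```

```bash
python3 ts.py
```

```text
23.375 rel mm [106.6012  34.5033  62.8414] axis [ 0.5505 -0.0893 -0.8301] jaw [0.1755 0.9844 0.0105] perp -123.57178845147546 along 6.54694675166903 F tester [-3.4598  3.1658 -2.3408]
q [ 0.4095  0.1681 -0.673   2.0619  0.7869  0.5445  0.4467]
```

>>> jog_arm --rows '[[[-1,0.0056,-0.0006,0.0039,0],[-1,0.0057,-0.0006,0.0037,0],[-1,0.0058,-0.0007,0.0035,0],[-1,0.0059,-0.0007,0.0033,0],[-1,0.006,-0.0007,0.0031,0],[-1,0.006,-0.0007,0.0029,0],[-1,0.0045,-0.0005,0.002,0],[-1,0.003,-0.0003,0.0012,0],[-1,0.0015,-0.0002,0.0006,0],[-1,0,0,0,0]]]'

```text
time: 24.62
eef_pos: [0.6713, 0.0002, 0.2688]
eef_rot: [[-0.794, 0.285, 0.537], [0.242, 0.959, -0.151], [-0.558, 0.01, -0.83]]
wrist_force: [-2.1, 0.5, -0.8]
finger_gap: 0.0008
```

```bash
python3 ts.py; python3 look.py g4;python3 - <<'E'
from cell import bot;import cv2
im=bot.camera("side")[:,:,::-1];cv2.imwrite("pics/g5.png",cv2.resize(im,None,fx=1.5,fy=1.5))
E
```

```text
24.625 rel mm [150.6856  34.2662  86.8159] axis [ 0.5507 -0.0894 -0.8299] jaw [0.1756 0.9844 0.0105] perp -173.55916833862798 along 10.97063445722167 F tester [-2.156   0.2996 -0.8213]
q [ 0.4164  0.2236 -0.6764  1.9451  0.7545  0.6061  0.5257]
24.625 tester rel edge 0.15068555533297143 0.034266185252271014 0.08681591529658716 F [-2.10879314  0.53949122 -0.82134074]
```

View pics/g5.png

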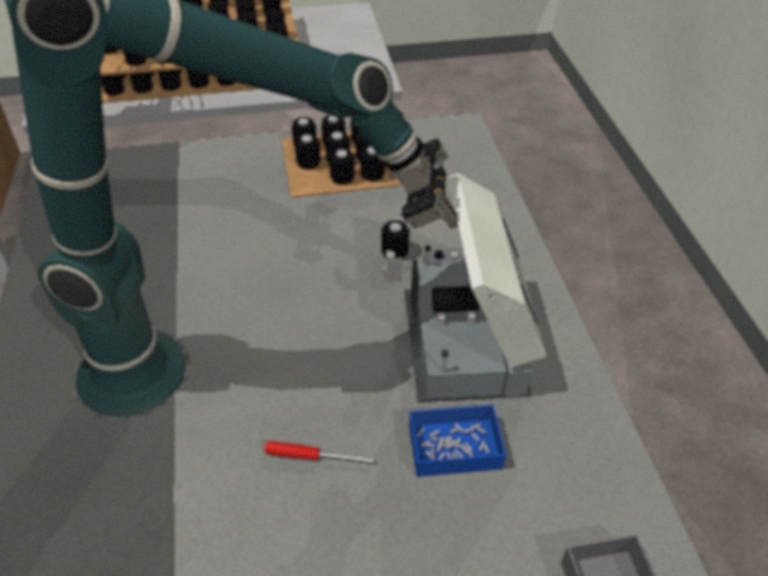

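>>> jog_arm --rows '[[[-1,-0.002,0.0002,-0.001,0],[-1,-0.004,0.0004,-0.001,0],[-1,-0.008,0.001,0,0],[-1,-0.012,0.001,0.002,0],[-1,-0.02,0.002,0.01,0],[-1,-0.03,0.002,0.02,0],[-1,-0.035,0.002,0.02,0],[-1,-0.03,0.002,0.02,0],[-1,-0.015,0,0.01,0],[-1,0,0,0,0]]]'

```text
time: 26.02
eef_pos: [0.5147, 0.0112, 0.3502]
eef_rot: [[-0.792, 0.285, 0.54], [0.241, 0.959, -0.152], [-0.561, 0.01, -0.828]]
wrist_force: [-0.0, 0.0, 0.6]
finger_gap: 0.0001
```

```bash
python3 ts.py; python3 - <<'E'
from h import *
from scipy.optimize import least_squares
v=np.load("v.npy")
for n in("scene","side"):
    im=bot.camera(n)[:,:,::-1].copy();im=cv2.resize(im,None,fx=3,fy=3,interpolation=2);
    for phi,col in((1.047,(0,0,255)),(1.17,(0,255,0))):
      for y in(-.15,.15):
        pts=np.array([proj(n,T(v,hood(x,y,z,phi)))[0] for x,z in((0,0),(0,.02),(.08,.07),(.24,.07),(.24,0))])*3+1
        cv2.polylines(im,[pts.astype(int)],True,col)
    o=(300,180) if n=="scene" else (600,200);cv2.imwrite(f"pics/h_{n}.png",im[o[1]:o[1]+580,o[0]:o[0]+600])
E
```

```text
26.025 rel mm [ -6.2111  27.6797 168.1774] axis [ 0.5535 -0.0905 -0.8279] jaw [0.1754 0.9845 0.0096] perp -88.30032900865693 along -143.26647673228553 F tester [-0.0111  0.0104  0.6055]
q [ 0.5122 -0.2427 -0.6589  2.1197  0.1565  0.6773  1.0104]
```

View pics/h_side.png

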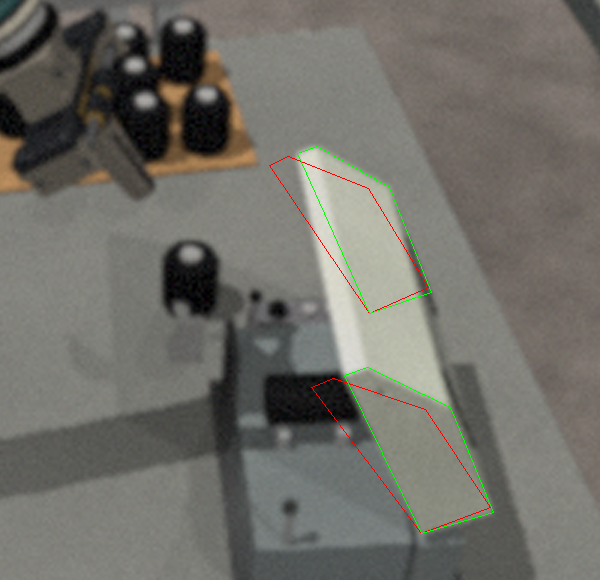

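View pics/h_scene.png

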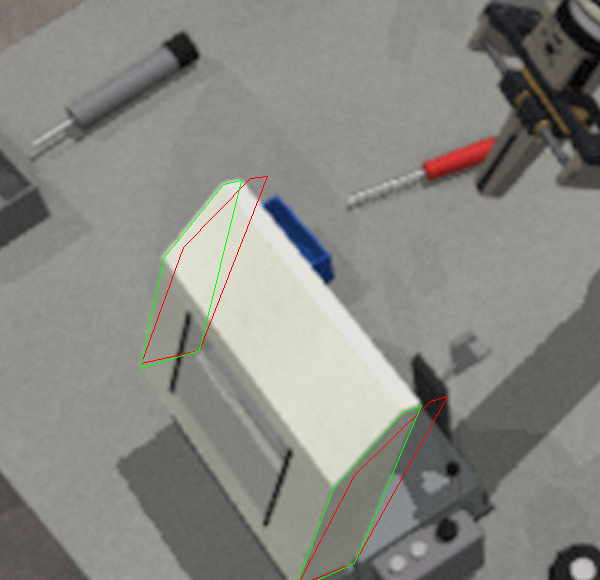

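```bash
python3 - <<'E'
from cell import bot
s=bot.read_state();print(s["time"],s["wrist_force"],abs(s["qvel"]).max());print(bot.finish_job())
E
```

```text
26.125 [ 0.28741986  0.49183844 -0.77664178] 0.02996198317219432
the job is handed in; nothing more can be done
None
```

The hood is open at about 67° to the bench (0.35 + about 0.82 rad), it stayed there by itself after I let go, and I handed the job in at 26.1 s.

- **Finding the catch:** I reached in under the front edge with closed fingers and felt toward +y. First touch was with the TCP at about y = 30 mm, at 4.2 N. The catch itself sits near y = 52 mm.
- **Releasing and lifting:** I pushed the catch about 12 mm to the left at 7 N and held it there while lifting the edge past about 33 mm. I then eased it back and swung the hood along its arc in small steps. The largest force shown at the end of any move was about 12 N.
- **Last checks:** After I backed off, the wrist force was under 1 N. The hood outline in both cameras matched my 1.17 rad model. In the last pictures the motor, tray and screwdriver looked to be where they started; I judged that by eye and did not measure it.

**Disagreements and odd points:**
- **Fingertip position:** The scene and side cameras showed the fingertips about 20–30 mm short of the reported TCP. The wrist camera agreed with the reported TCP, so I chose an insertion depth that worked either way.
- **Tool tilt:** The jog can only shift and yaw the tool, so I got a forward tilt of about 34° by pushing gently past the arm's reach, which tips the tool. During this joint 6 sat at its limit, reading 1.8416 against the stated 1.84.

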